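Carry a canister on a rolling trolley to the balance and lay it in the weighing saddle

ROBOT

A 7-joint arm with a two-finger parallel gripper is mounted at the origin on the work surface. World frame = base frame: x ahead of the robot, y to its left, z up, the work surface at z = 0. Lengths are in m, angles in rad, forces in N, time in s.
With the tool pointing down it reaches from about 0.4 to 0.85 m from the base axis. Payload 4.5 kg.
Tool frame: the origin (TCP) lies at the very end of the fingers, on their centre line; the grasp point (between the pads) lies 19 mm behind it; z points along the fingers, x is the direction in which the jaws open and shut, and the axes are right-handed (so a half turn about z gives the same grasp; the last joint's range is limited). The gripper opens to 88 mm and grips with 3 to 60 N. Pads are 18 mm wide; open, the fingers measure 123 mm over their backs; the gripper's body (75 mm by 187 mm) begins 45 mm behind the grasp point.
Start: joints at [1.339, 0.689, -0.195, 1.565, 0.157, 0.902, -0.215], TCP at [0.164, -0.603, 0.206] pointing down, gripper open.
Joint ranges: [-3.01, 3.01], [-0.46, 2.08], [-1.47, 1.51], [0.13, 2.56], [-1, 4.14], [0.04, 2.09], [-2.66, 2.66]. Speed limits (rad/s): [2.57, 2.57, 3.14, 3.14, 3.14, 3.14, 3.14].

INTERFACE

Orientations are given as a unit quaternion [x, y, z, w].
In Python, from plant import * gives the robot as it stands.
- The arm moves only by the tool apply_moves, never from a script. Its argument "series" is a list of rows, each an object of numbers: "x", "y", "z": the shift along the tool's x, y, z in units of 80 cm (1.0 is 80 cm); "wx", "wy", "wz": the turn, a rotation vector about the tool's x, y, z in units of pi rad (1.0 is pi rad); "fingers": the opening, from -1 (shut) to 1 (fully open), so that 0 is half open. In form: [{"x": .., "y": .., "z": .., "wx": .., "wy": .., "wz": .., "fingers": ..}, ...]. A call has 1 to 8 rows; each row shifts and turns the pose as measured when the row begins, along the tool's axes as they then stand; what a row does not reach is not made up. A row lasts 1/8 s, in which the tool goes at most 62.5 mm and 10.7 degrees, less where a joint would pass 70% of its speed; a pose out of reach is approached as far as the arm can. A call with a number of a shift or a turn outside -1 to 1 is refused whole. A call with a gripper value outside its range is refused whole. The fingers move at their own pace and stop on an object; "force" is the grip in N (left out, the last holds). Time passes only in rows, so rows that do not move let the fingers close. It gives the time, the measured TCP pose, the force and the opening at its end, in the units of the state.
- get_state(): the state, without advancing time (a new reading comes with each control period).
- snapshot(name): name is "scene" or "top"; returns (picture, depth): 420x560x3 uint8, red, green, blue; 420x560 float32, m along the optical axis (not along the pixel's ray), 0 where there is no reading.
- camera_model(name): a dict with "camera_matrix" (3x3 intrinsics, pixels), "world_from_camera" (4x4, takes a point from camera to world coordinates). Camera axes: x right, y up, looking along -z (the intrinsics and any distortion apply to the point x, -y, -z); pixel columns grow to the right and rows downward; lengths in m; the calibration is good to about 2 mm. A picture is of the moment at which its call begins. camera_model takes no time and is no camera call.
- finish_job(): hands the job in, once; it reports no verdict.
The state is a dict: "clock": time; "q": joint angles; "qd": joint speeds; "joint_torque": joint torques, N m; "tool_pos": TCP position; "eef_rot": TCP orientation; "contact_force": force on the tool from outside, world axes, zero at the start; "moment": the same for the moment, N m; "opening": opening from 0.0 (shut) to 1.0 (fully open).
Only numpy, scipy, OpenCV 4.12 (cv2) and the standard library are available. Lean on these libraries where they do the work, as an engineer would, in place of code of your own. Each camera call takes 0.05 s, during which the arm holds its last target. There are 200 camera calls.

TASK

Lift the canister carrier by its bail, get the free-rolling trolley with the loose sample canister to leave its end stop and come to the middle of the crowned rails, and keep it balanced near the middle for at least five seconds in the air, carried well above the balance's saddle. Then, with the canister still in the middle, lower the carrier squarely over the saddle so that the saddle lifts the canister out of the trolley, set the carrier down gently on the balance housing and let go. Never touch the canister with the gripper (it is moved by tilting and moving the carrier), keep everything slow, and leave the pot, jar and spatula alone.

Things in the scene. Friction and masses are not known exactly. Their poses are not given: they have to be found in the camera images.
- carrier: Loose aluminium carrier, 0.5 kg, 286 mm long (y), 135 wide (x), 160 high. Origin: underside centre (under its feet), z up. Two rails along y at x = +-38 mm, each 14 wide, open gap between them (62 mm); side plates outside, inner faces x = +-52.5, tops 50 mm up; end stops with inner faces at y = +-120, tops 65 mm up. Rubber feet 14 mm square, 30 high, at x = +-50, y = +-126 mm.
- grip_bar (a point): Middle of the carrier's black grip bar, 147 mm above the carrier's origin, axes as the carrier's. The bar lies along x on two posts at x = +-63 mm: 14 mm thick in y, 26 mm high, free length 115 mm. Grip here from above, fingers closing along y.
- rail_middle (a point): Top of the crowned rails, mid-length, 34 mm above the carrier's origin; axes as the carrier's. Rail tops are arcs of radius 2.0 m falling to both ends: the trolley runs off to an end stop unless balanced. Tilting the carrier by p about its x (+y end up) accelerates trolley and canister along y by about 9.81*(y/2.04 - p), y from here; hardly any friction (under 0.02 N).
- trolley_mid (a point): Groove bottom, middle of the grey trolley (0.15 kg, 100 mm long in y) that rolls captive along the carrier's y on the rails, 14 mm above the rail tops, axes as the carrier's. It carries the canister in two V cheeks at x = +-38 mm (30 degree sides); its middle is open between x = +-32 and y = +-43 mm. Runs from y = -69 to +69 mm between stops; parked at the -y stop at the start.
- canister: Loose closed steel sample canister with a grey cap: cylinder 50 mm in diameter, 100 mm long, 0.3 kg nominal, lying in the trolley's V cheeks, axis along the carrier's x. Origin: on its axis at mid-length; x is its axis. In the middle of the rails its origin is 77 mm above the carrier's origin, 29 mm above trolley_mid.
- balance: White bench balance fixed to the bench, housing 270 (x) x 320 (y) x 60 mm. Origin: underside centre, at bench height. On its top centre a round steel pan (radius 80, 6 mm high) with a 24 mm post bears a grey V saddle 36 mm wide (x), 60 long (y): groove along x, bottom 124 mm above the bench, each side rising at 30 degrees to 140 mm at y = +-28 mm.
- deck (a point): Centre of the housing's flat top, 60 mm above the bench, axes as the balance's. The carrier's origin comes here, with the same direction or a half turn; its feet stand on the housing around the pan. A centred canister first touches the saddle when the carrier's origin is 76 mm above the bench; the saddle catches it up to about 12 mm off its middle.
- saddle_seat (a point): Where the canister's origin lies when seated in the saddle: 153 mm above the bench, over the balance's origin, axes as the balance's. With the carrier fully down the seated canister is about 16 mm clear above the trolley, which may then roll aside.
- pot: Bystander: black square plant pot, 74 mm wide, 110 mm high, with grass 200 mm above it. Origin: centre of its underside.
- jar: Bystander: glass jar, 60 mm in diameter, 75 mm high. Origin: centre of its underside.
- spatula: Bystander: spatula 200 mm long lying on the bench. Origin: its middle, on the bench.
Things that resemble listed ones, but are neither listed nor needed, are in the scene too. What is shaped like the canister but green or orange is not meant.

How it is judged:
On the way, in this order (a step that is already met when the one before it is completed fails the run):
1. the carrier is held in the air (origin more than 100 mm above the bench) with the canister, in its trolley, balanced within 25 mm of the middle of the rails for five seconds (height (world z) of carrier above 0.1 m and y of canister in the frame of carrier between -0.025 and 0.025 m and z of canister in the frame of carrier between 0.069 and 0.085 m), for 5 s.
2. the saddle has taken the canister out of the trolley (horizontal distance between canister and saddle_seat below 0.015 m and z of canister in the frame of saddle_seat between -0.005 and 0.005 m and contact force between canister and carrier below 0.2 N), for 0.3 s.
At the end, for the whole second after the job is handed in: The canister lies seated in the saddle (centre within 15 mm sideways and 5 mm in height of the seat) and clear of carrier and trolley; the carrier stands upright with its feet on the balance housing, within 20 mm and 0.15 rad of the balance's centre and direction; all released and at rest (all of step 2 and height (world z) of carrier between 0.054 and 0.066 m and angle between carrier's own z axis and vertical below 0.06 rad and horizontal distance between carrier and balance below 0.02 m and angle between the y axis of carrier and the y axis of balance, either way round below 0.15 rad and linear speed of each of canister, carrier below 0.02 m/s); the robot touches nothing.
It fails at once if the gripper or arm touched the canister (contact force between any of the fingers, the arm and canister above 0.5 N).
It fails at once if the canister fell off the carrier (height (world z) of canister below 0.045 m).
It fails at once if the carrier was tipped by more than 0.4 rad (angle between carrier's own z axis and vertical above 0.4 rad).
It fails at once if the canister or carrier moved faster than 0.45 m/s (slammed, thrown or dropped) (linear speed of any of canister, carrier above 0.45 m/s).
It fails at once if a bystander was moved by more than 30 mm (distance of any of pot, jar, spatula from where it was at the start of the episode above 0.03 m).
It also fails if it takes over 70 s, if anything falls off the work surface, if the arm or the gripper's body presses on something with over 40 N, if the wrist force passes 120 N, or if a joint passes its speed limit or range.

## Working session

There is one attempt and no reset: what is moved stays moved. The work goes in short steps, Python scripts to look and compute and a tool call to move; the robot and the scene stay as the last step left them, time stands still between calls to the robot, and variables do not carry over. Pictures are saved under pics/ and viewed, about 8 in all and at most 12, crops included, and the job is handed in when it is done.

Besides the shell and the picture viewer there is one more tool, called after ">>>" by a JSON object that holds its "op" and its "data". apply_moves: Moves the arm, as the interface text tells. Its arguments: {"type":"object","properties":{"series":{"type":"array","items":{"type":"object","properties":{"x":{"type":"number"},"y":{"type":"number"},"z":{"type":"number"},"wx":{"type":"number"},"wy":{"type":"number"},"wz":{"type":"number"},"fingers":{"type":"number"}}}},"force":{"type":"number"}},"required":["series"]}

```bash
ls; mkdir -p pics; python3 - <<'E'
from plant import *
import cv2,numpy as np
s=get_state(); print(s)
for n in("scene","top"):
    p,d=snapshot(n); cv2.imwrite(f"pics/{n}0.png",p[...,::-1]); np.save(f"pics/{n}0.npy",d)
    m=camera_model(n); print(n,{k:np.round(v,4).tolist() if not isinstance(v,str) else v for k,v in m.items()})
a=cv2.imread("pics/scene0.png");b=cv2.imread("pics/top0.png")
E
```

```text
pics
{'clock': 0.0, 'q': array([ 1.33879009,  0.69001301, -0.19453809,  1.56632957,  0.1572718 ,
        0.90248999, -0.21511091]), 'qd': array([-0.00126607,  0.00067871,  0.00033265,  0.00079113,  0.00020225,
       -0.00090957,  0.00040286]), 'joint_torque': array([-1.43264624e-04, -5.27556252e+01, -1.26681212e+00, -1.53427380e+01,
       -5.25506702e-02,  6.72349430e-03,  1.72995879e-04]), 'tool_pos': array([ 0.16396775, -0.60239293,  0.20479643]), 'eef_rot': array([ 7.94593125e-01, -6.07141590e-01, -7.62223803e-04, -5.24236247e-04]), 'contact_force': array([ 0.31937493,  0.67007355, -0.36939976]), 'moment': array([ 0.00261029, -0.03069105,  0.00443307]), 'opening': 0.9947007676572633}
scene {'camera_matrix': [[402.7832, 0.0, 273.1534], [0.0, 402.7832, 214.0838], [0.0, 0.0, 1.0]], 'world_from_camera': [[0.796, -0.4827, 0.3653, 1.0817], [0.6051, 0.619, -0.5006, -0.7333], [0.0155, 0.6196, 0.7848, 1.3184], [0.0, 0.0, 0.0, 1.0]]}
top {'camera_matrix': [[425.0636, 0.0, 280.441], [0.0, 425.0636, 209.569], [0.0, 0.0, 1.0]], 'world_from_camera': [[0.0253, 0.9886, -0.1482, 0.337], [-0.9997, 0.0252, -0.0029, 0.0264], [0.0008, 0.1482, 0.989, 1.3947], [0.0, 0.0, 0.0, 1.0]]}
```

View pics/scene0.png

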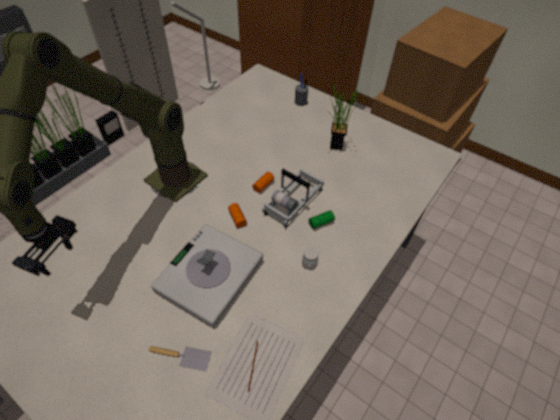

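View pics/top0.png

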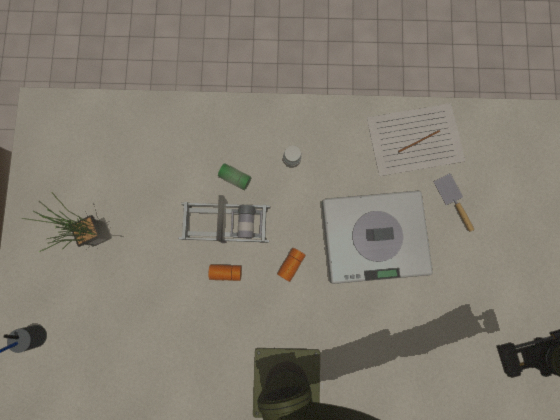

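The carrier is at top (225,222), with the grey canister at its right end at (246,222). The lookalikes are green at (235,177) and orange at (225,272) and (291,264); they aren't in the trolley, so the steel one in the carrier is meant. The balance is at (377,237), the jar at (292,157), the pot at (85,230) and the spatula at (457,203). I'll confirm in an enlarged crop.

```bash
cat > h.py <<'E'
from plant import *
import cv2,numpy as np
from scipy.spatial.transform import Rotation as R
M={n:camera_model(n) for n in("scene","top")}
def pix(n,P):
    T=np.array(M[n]["world_from_camera"]);K=np.array(M[n]["camera_matrix"])
    c=(np.atleast_2d(P)-T[:3,3])@T[:3,:3]; u=c*[1,-1,-1]@K.T; return u[:,:2]/u[:,2:]
def ray(n,uv,z):
    "world points of pixels at height z"
    T=np.array(M[n]["world_from_camera"]);K=np.array(M[n]["camera_matrix"])
    uv=np.atleast_2d(uv).astype(float); d=np.c_[uv,np.ones(len(uv))]@np.linalg.inv(K).T*[1,-1,-1]@T[:3,:3].T
    return T[:3,3]+d*((z-T[2,3])/d[:,2])[:,None]
def cloud(n,d):
    T=np.array(M[n]["world_from_camera"]);K=np.array(M[n]["camera_matrix"])
    v,u=np.indices(d.shape); c=np.stack([(u-K[0,2])/K[0,0]*d,-(v-K[1,2])/K[1,1]*d,-d],-1)
    return c@T[:3,:3].T+T[:3,3]
E
python3 - <<'E'
from h import *
a=cv2.imread("pics/top0.png")
cv2.imwrite("pics/c1.png",cv2.resize(a[180:300,170:440],None,fx=2.95,fy=2.95,interpolation=cv2.INTER_CUBIC))
d=np.load("pics/top0.npy");X=cloud("top",d)
for u,v in[(223,208),(223,218),(222,230),(377,237),(340,205),(420,265),(210,208),(246,222)]: print(u,v,X[v,u].round(3))
z=X[...,2]; m=(z>.05)&(z<.066)&(X[...,1]<-.08)&(X[...,1]>-.5)&(X[...,0]>.2)
r=cv2.minAreaRect(X[m][:,:2].astype(np.float32)*1000); print("housing",r)
m=(z>.02)&(z<.17)&(X[...,1]<.34)&(X[...,1]>.02)&(X[...,0]>.33)&(X[...,0]<.54)
for lo,hi in((.04,.07),(.1,.17)):
  k=m&(z>lo)&(z<hi); v,u=np.where(k&(u_:=np.indices(z.shape)[1]>178)); print(lo,cv2.minAreaRect(X[v,u][:,:2].astype(np.float32)*1000),len(v))
E
```

```text
223 208 [0.525 0.201 0.142]
223 218 [ 0.513  0.22  -0.001]
222 230 [0.459 0.201 0.143]
377 237 [ 0.45  -0.257  0.14 ]
340 205 [ 0.556 -0.158  0.064]
420 265 [ 0.373 -0.407  0.066]
210 208 [0.541 0.259 0.029]
246 222 [0.49  0.135 0.1  ]
housing ((461.7201232910156, -275.5677490234375), (269.9111633300781, 320.3665771484375), 6.464134693145752)
0.04 ((435.4736328125, 179.6488494873047), (210.46286010742188, 317.64862060546875), 0.32435956597328186) 859
0.1 ((483.5884094238281, 169.3273162841797), (91.97534942626953, 112.0323715209961), 89.83173370361328) 307
```

View pics/c1.png

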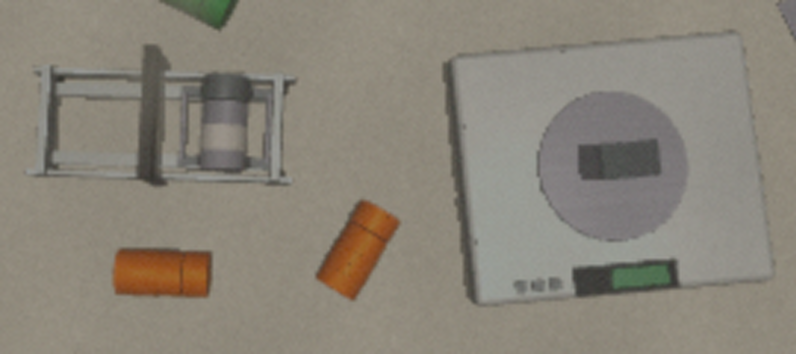

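```bash
python3 - <<'E'
from h import *
for n,box in(("top",(170,195,110,60)),("scene",(250,160,85,75))):
    a=cv2.imread(f"pics/{n}0.png");d=np.load(f"pics/{n}0.npy");X=cloud(n,d);g=a.max(2)
    m=(abs(X[...,0]-.49)<.1)&(abs(X[...,1]-.2)<.06)&(X[...,2]>.125)&(X[...,2]<.175)
    P=X[m];print(n,len(P),P.mean(0).round(4),P.min(0).round(3),P.max(0).round(3));
    if len(P):
        print(np.percentile(P,[5,50,95],axis=0).round(3).tolist()); print(np.polyfit(P[:,0],P[:,1],1))
x,y,w,h=170,195,110,60
a=cv2.imread("pics/top0.png")[y:y+h,x:x+w];cv2.imwrite("pics/c2.png",cv2.resize(a,None,fx=7,fy=7,interpolation=cv2.INTER_CUBIC))
E
```

```text
top 265 [0.4937 0.2067 0.157 ] [0.428 0.2   0.126] [0.561 0.215 0.166]
[[0.434, 0.201, 0.14], [0.493, 0.206, 0.159], [0.555, 0.214, 0.163]]
[-0.00677341  0.21008581]
scene 222 [0.5014 0.2079 0.1521] [0.427 0.199 0.125] [0.566 0.222 0.167]
[[0.436, 0.202, 0.134], [0.503, 0.207, 0.155], [0.563, 0.217, 0.164]]
[-0.00084425  0.20829401]
```

View pics/c2.png

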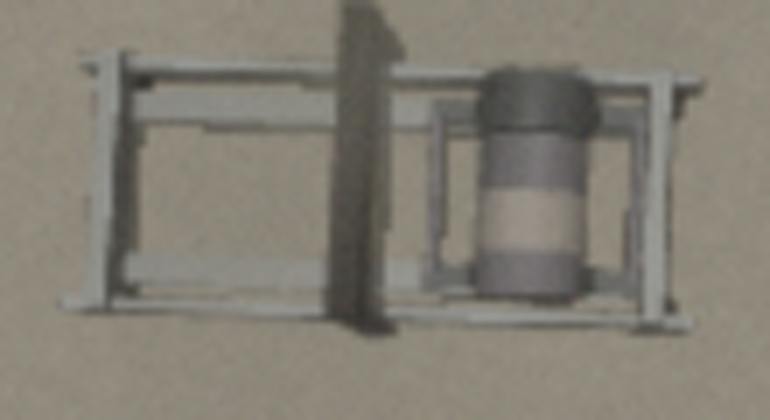

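The crop confirms it: a steel canister with a grey cap lies in the trolley at the right (world −y) end, centred at crop (532,185). The end stops run from about (112,55) to (98,305) and from (662,72) to (652,325), and the black bar is at (360,165).

```bash
python3 - <<'E'
from h import *
o=np.array([170,195])
q=np.array([[112,53],[98,306],[662,73],[652,326]])/7+o-0.5+.5/7
P=ray("top",q,.065);print(P.round(4)); print("centre",P.mean(0).round(4))
a=P[0]+P[1]-P[2]-P[3];print("yaw from y-axis",np.arctan2(-a[0],a[1]))
a=P[0]+P[2]-P[1]-P[3];print("yaw from x",np.arctan2(a[1],a[0]))
C=np.r_[P.mean(0)[:2],0]
for yaw in(-.03,-.04,-.05):
  Rz=R.from_euler("z",yaw).as_matrix()
  B=np.array([[x,y,.16] for x in(-.0575,.0575) for y in(-.007,.007)])@Rz.T+C
  print(yaw,((pix("top",B)+.5-o)*7).round(0).tolist())
s=get_state();print(s["tool_pos"],R.from_quat(s["eef_rot"]).as_matrix().round(3).tolist())
E
```

```text
[[0.5524 0.3317 0.065 ]
 [0.4377 0.3312 0.065 ]
 [0.5496 0.0823 0.065 ]
 [0.435  0.0832 0.065 ]]
centre [0.4937 0.2071 0.065 ]
yaw from y-axis -0.011015951638268974
yaw from x -0.0020770541618628634
-0.03 [[358.0, 300.0], [324.0, 298.0], [379.0, 28.0], [346.0, 26.0]]
-0.04 [[357.0, 300.0], [323.0, 298.0], [380.0, 28.0], [347.0, 26.0]]
-0.05 [[355.0, 300.0], [322.0, 297.0], [381.0, 28.0], [348.0, 26.0]]
[ 0.16395499 -0.60245275  0.20489113] [[0.263, -0.965, -0.001], [-0.965, -0.263, 0.002], [-0.002, 0.0, -1.0]]
```

>>> {"op": "apply_moves", "data": {"series": [{"x": -0.024, "y": -0.061, "z": -0.012, "fingers": 1}, {"x": -0.024, "y": -0.061, "z": -0.012, "fingers": 1}, {"x": -0.024, "y": -0.061, "z": -0.012, "fingers": 1}, {"x": -0.024, "y": -0.061, "z": -0.012, "fingers": 1}, {"x": -0.024, "y": -0.061, "z": -0.012, "fingers": 1}, {"x": -0.024, "y": -0.061, "z": -0.012, "fingers": 1}, {"x": -0.024, "y": -0.061, "z": -0.012, "fingers": 1}, {"x": -0.024, "y": -0.061, "z": -0.012, "fingers": 1}], "force": 60}}

```text
schema error: expected keys x, y, z, wx, wy, wz, fingers
```

>>> {"op": "apply_moves", "data": {"series": [{"x": -0.024, "y": -0.061, "z": -0.012, "wx": 0, "wy": 0, "wz": 0, "fingers": 1}, {"x": -0.024, "y": -0.061, "z": -0.012, "wx": 0, "wy": 0, "wz": 0, "fingers": 1}, {"x": -0.024, "y": -0.061, "z": -0.012, "wx": 0, "wy": 0, "wz": 0, "fingers": 1}, {"x": -0.024, "y": -0.061, "z": -0.012, "wx": 0, "wy": 0, "wz": 0, "fingers": 1}, {"x": -0.024, "y": -0.061, "z": -0.012, "wx": 0, "wy": 0, "wz": 0, "fingers": 1}, {"x": -0.024, "y": -0.061, "z": -0.012, "wx": 0, "wy": 0, "wz": 0, "fingers": 1}, {"x": -0.024, "y": -0.061, "z": -0.012, "wx": 0, "wy": 0, "wz": 0, "fingers": 1}, {"x": -0.024, "y": -0.061, "z": -0.012, "wx": 0, "wy": 0, "wz": 0, "fingers": 1}], "force": 60}}

```text
clock: 1.1
tool_pos: [0.5043, -0.3484, 0.2786]
eef_rot: [0.791, -0.612, -0.005, 0.001]
contact_force: [0.8, -1.7, -0.6]
opening: 1.0
```

>>> {"op": "apply_moves", "data": {"series": [{"x": -0.03, "y": 0.0, "z": 0, "wx": 0, "wy": 0, "wz": 0.042, "fingers": 1}, {"x": -0.06, "y": 0.0, "z": 0, "wx": 0, "wy": 0, "wz": 0.042, "fingers": 1}, {"x": -0.07, "y": 0.0, "z": 0, "wx": 0, "wy": 0, "wz": 0, "fingers": 1}, {"x": -0.07, "y": 0.0, "z": 0, "wx": 0, "wy": 0, "wz": 0, "fingers": 1}, {"x": -0.07, "y": 0.0, "z": 0, "wx": 0, "wy": 0, "wz": 0, "fingers": 1}, {"x": -0.07, "y": 0.0, "z": 0, "wx": 0, "wy": 0, "wz": 0, "fingers": 1}, {"x": -0.07, "y": 0.0, "z": 0, "wx": 0, "wy": 0, "wz": 0, "fingers": 1}, {"x": -0.07, "y": 0.0, "z": 0, "wx": 0, "wy": 0, "wz": 0, "fingers": 1}]}}

```text
clock: 2.1
tool_pos: [0.4995, 0.0714, 0.2791]
eef_rot: [-0.701, 0.713, 0.006, -0.001]
contact_force: [1.7, 1.0, -0.2]
opening: 1.0
```

```bash
cat >> h.py <<'E'
def go(p,yaw,pitch=0):
    "needed tool-frame shift and turn (units) to the TCP point p, carrier yaw, carrier pitch (+y end up)"
    s=get_state();A=R.from_quat(s["eef_rot"]);B=R.from_euler("ZX",[yaw,pitch])*R.from_matrix([[0,-1,0],[-1,0,0],[0,0,-1]])
    print("t",s["clock"],"pos",s["tool_pos"].round(4),"F",s["contact_force"].round(1),"open",round(s["opening"],3))
    print("xyz",(A.inv().apply(np.array(p)-s["tool_pos"])/.8).round(4),"w",((A.inv()*B).as_rotvec()/np.pi).round(4))
E
python3 -c "
from h import *
go([.494,.207,.128],-.008)"
```

```text
t 2.1 pos [0.4995 0.0714 0.2791] F [ 1.7  1.  -0.2] open 1.0
xyz [-0.1682  0.0082  0.19  ] w [ 0.0029  0.0021 -0.0032]
```

>>> {"op": "apply_moves", "data": {"series": [{"x": -0.056, "y": 0.003, "z": 0, "wx": 0.003, "wy": 0.002, "wz": -0.003, "fingers": 1}, {"x": -0.056, "y": 0.003, "z": 0, "wx": 0, "wy": 0, "wz": 0, "fingers": 1}, {"x": -0.056, "y": 0.003, "z": 0, "wx": 0, "wy": 0, "wz": 0, "fingers": 1}, {"x": 0, "y": 0.0, "z": 0.05, "wx": 0, "wy": 0, "wz": 0, "fingers": 1}, {"x": 0, "y": 0.0, "z": 0.05, "wx": 0, "wy": 0, "wz": 0, "fingers": 1}, {"x": 0, "y": 0.0, "z": 0.02, "wx": 0, "wy": 0, "wz": 0, "fingers": 1}, {"x": 0, "y": 0.0, "z": 0, "wx": 0, "wy": 0, "wz": 0, "fingers": 1}]}}

```text
clock: 2.98
tool_pos: [0.4905, 0.2181, 0.1794]
eef_rot: [0.708, -0.706, -0.002, -0.0]
contact_force: [-0.4, -0.1, 1.4]
opening: 1.0
```

```bash
python3 -c "
from h import *
go([.494,.207,.128],-.008)
p,d=snapshot('scene');cv2.imwrite('pics/s1.png',cv2.resize(p[130:250,210:370,::-1],None,fx=5,fy=5,interpolation=cv2.INTER_CUBIC))"
```

```text
t 2.975 pos [0.4905 0.2181 0.1794] F [-0.4 -0.1  1.4] open 1.0
xyz [ 0.014  -0.0044  0.0642] w [0.0006 0.0009 0.0038]
```

View pics/s1.png

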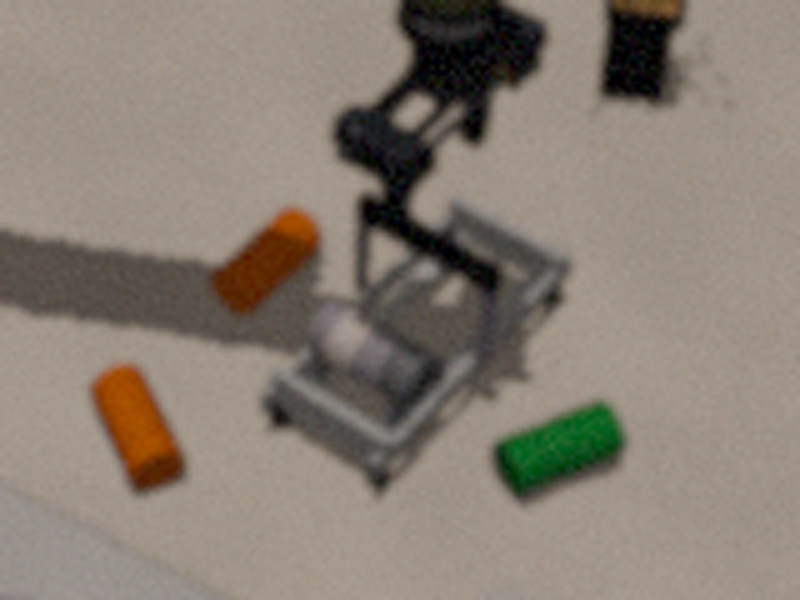

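The canister shows clearly at crop (370,345). The bar runs from (370,205) to (495,275) and the gripper is above it, about 11 mm too far toward +y. I'll correct that, descend and grip.

>>> {"op": "apply_moves", "data": {"series": [{"x": 0.014, "y": -0.004, "z": 0, "wx": 0.0006, "wy": 0.0009, "wz": 0.004, "fingers": 1}, {"x": 0, "y": 0.0, "z": 0.03, "wx": 0, "wy": 0, "wz": 0, "fingers": 1}, {"x": 0, "y": 0.0, "z": 0.03, "wx": 0, "wy": 0, "wz": 0, "fingers": 1}, {"x": 0, "y": 0.0, "z": 0.003, "wx": 0, "wy": 0, "wz": 0, "fingers": 1}, {"x": 0, "y": 0.0, "z": 0, "wx": 0, "wy": 0, "wz": 0, "fingers": 1}]}}

```text
clock: 3.65
tool_pos: [0.4996, 0.2044, 0.1338]
eef_rot: [-0.702, 0.712, -0.003, 0.005]
contact_force: [-0.4, 0.1, 0.4]
opening: 1.002
```

```bash
python3 -c "
from h import *
go([.494,.207,.128],-.008)
p,d=snapshot('scene');cv2.imwrite('pics/s2.png',cv2.resize(p[130:250,210:370,::-1],None,fx=5,fy=5,interpolation=cv2.INTER_CUBIC))"
```

```text
t 3.65 pos [0.4996 0.2044 0.1338] F [-0.4  0.1  0.4] open 1.002
xyz [-0.0031  0.0072  0.0072] w [-0.0037  0.0009 -0.0023]
```

View pics/s2.png

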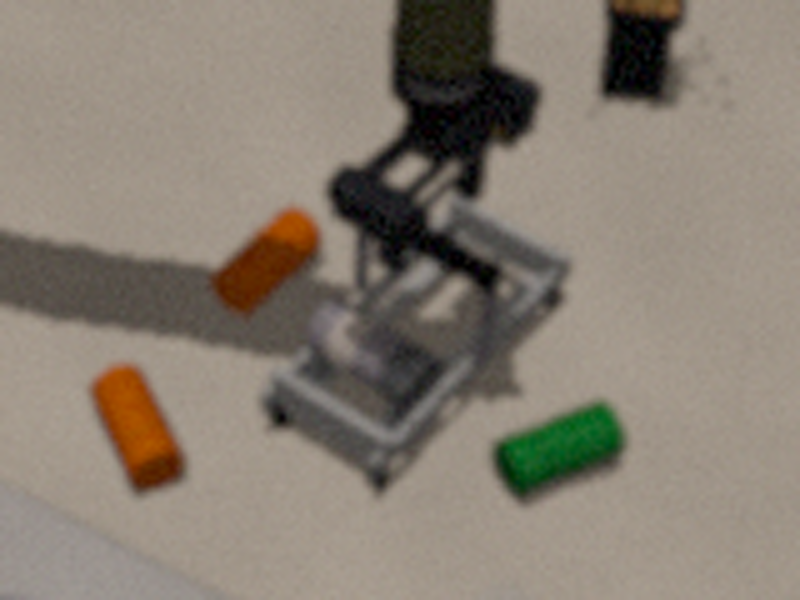

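The fingers straddle the bar at crop (400,225). Next I'll check how noisy the pose reading is.

```bash
python3 -c "
from h import *
for i in range(8):
    snapshot('scene');s=get_state();A=R.from_quat(s['eef_rot']).as_matrix();print(s['clock'],s['tool_pos'].round(4),(A[:2,2]*1000).round(1),s['moment'].round(3),s['qd'].round(3).tolist())
"
```

```text
3.75 [0.4996 0.2047 0.1339] [12.   3.1] [-0.033 -0.027  0.042] [-0.005, 0.0, -0.003, 0.003, -0.0, -0.004, -0.001]
3.8 [0.4995 0.2048 0.1338] [11.9  3.2] [ 0.005 -0.005  0.017] [-0.002, 0.003, -0.003, 0.005, 0.001, -0.004, -0.002]
3.85 [0.4994 0.2049 0.1337] [11.7  3.1] [-0.026  0.024  0.05 ] [-0.003, 0.003, -0.001, 0.003, 0.0, -0.003, -0.001]
3.9 [0.4993 0.205  0.1336] [11.5  3.1] [-0.011  0.007  0.032] [-0.001, 0.004, 0.001, 0.002, -0.0, -0.001, 0.0]
3.95 [0.4991 0.2049 0.1334] [11.2  2.9] [0.023 0.039 0.027] [-0.002, 0.005, 0.001, 0.002, 0.0, -0.002, 0.001]
4.0 [0.499  0.2049 0.1332] [10.8  2.8] [0.043 0.065 0.002] [-0.001, 0.004, -0.0, 0.003, -0.0, -0.001, -0.001]
4.05 [0.4989 0.2049 0.1331] [10.6  2.7] [-0.028 -0.007 -0.02 ] [0.002, 0.003, 0.002, 0.001, 0.001, 0.001, -0.0]
4.1 [0.4989 0.2049 0.133 ] [10.5  2.6] [ 0.037  0.043 -0.007] [-0.0, 0.004, 0.0, 0.001, 0.001, -0.001, -0.002]
```

>>> {"op": "apply_moves", "data": {"series": [{"x": -0.0027, "y": 0.006, "z": 0.006, "wx": -0.0034, "wy": 0.0008, "wz": -0.002, "fingers": 1}, {"x": 0, "y": 0, "z": 0, "wx": 0, "wy": 0, "wz": 0, "fingers": 1}, {"x": 0, "y": 0, "z": 0, "wx": 0, "wy": 0, "wz": 0, "fingers": 1}]}}

```text
clock: 4.47
tool_pos: [0.4936, 0.2074, 0.1277]
eef_rot: [-0.705, 0.71, 0.001, -0.001]
contact_force: [-0.4, 0.4, -0.2]
opening: 1.0
```

```bash
python3 -c "
from h import *
go([.494,.207,.128],-.008)"
```

```text
t 4.475 pos [0.4936 0.2074 0.1277] F [-0.4  0.4 -0.2] open 1.0
xyz [ 0.0006 -0.0005 -0.0004] w [ 0.0005 -0.      0.0003]
```

>>> {"op": "apply_moves", "data": {"series": [{"x": 0, "y": 0, "z": 0, "wx": 0, "wy": 0, "wz": 0, "fingers": -1}, {"x": 0, "y": 0, "z": 0, "wx": 0, "wy": 0, "wz": 0, "fingers": -1}, {"x": 0, "y": 0, "z": 0, "wx": 0, "wy": 0, "wz": 0, "fingers": -1}, {"x": 0, "y": 0, "z": 0, "wx": 0, "wy": 0, "wz": 0, "fingers": -1}, {"x": 0, "y": 0, "z": 0, "wx": 0, "wy": 0, "wz": 0, "fingers": -1}, {"x": 0, "y": 0, "z": 0, "wx": 0, "wy": 0, "wz": 0, "fingers": -1}], "force": 60}}

```text
clock: 5.22
tool_pos: [0.4938, 0.2073, 0.1278]
eef_rot: [-0.705, 0.71, 0.0, -0.0]
contact_force: [-0.0, -0.3, 0.5]
opening: 0.343
```

```bash
python3 -c "
from h import *
go([.494,.207,.128],-.008);print(get_state()['eef_rot'])"
```

```text
t 5.225 pos [0.4938 0.2073 0.1278] F [-0.  -0.3  0.5] open 0.343
xyz [ 0.0004 -0.0003 -0.0003] w [ 0.0004 -0.      0.0002]
[-7.04545672e-01  7.09658431e-01  3.78947564e-04 -4.04245530e-04]
```

>>> {"op": "apply_moves", "data": {"series": [{"x": 0, "y": 0, "z": 0, "wx": 0, "wy": 0, "wz": 0, "fingers": -1}, {"x": 0, "y": 0, "z": 0, "wx": 0, "wy": 0, "wz": 0, "fingers": -1}, {"x": 0, "y": 0, "z": 0, "wx": 0, "wy": 0, "wz": 0, "fingers": -1}, {"x": 0, "y": 0, "z": 0, "wx": 0, "wy": 0, "wz": 0, "fingers": -1}]}}

```text
clock: 5.72
tool_pos: [0.4938, 0.2073, 0.1278]
eef_rot: [-0.705, 0.71, 0.0, -0.0]
contact_force: [-0.4, 0.8, 0.5]
opening: 0.005
```

```bash
python3 -c "
from h import *
go([.494,.207,.128],-.008)"
```

```text
t 5.725 pos [0.4938 0.2073 0.1278] F [-0.4  0.8  0.5] open 0.005
xyz [ 0.0004 -0.0003 -0.0003] w [ 0.0004 -0.      0.0003]
```

```bash
python3 -c "
from h import *
p,d=snapshot('scene');q,e=snapshot('top')
A=cv2.resize(p[145:235,255:335,::-1],(480,540),interpolation=cv2.INTER_CUBIC)
B=cv2.resize(q[180:260,165:285,::-1],(480,320),interpolation=cv2.INTER_CUBIC)[:, :300]
C=np.zeros((540,780,3),np.uint8);C[:,:480]=A;C[:320,480:]=B;cv2.imwrite('pics/s3.png',C)"
```

```text
(no output)
```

View pics/s3.png

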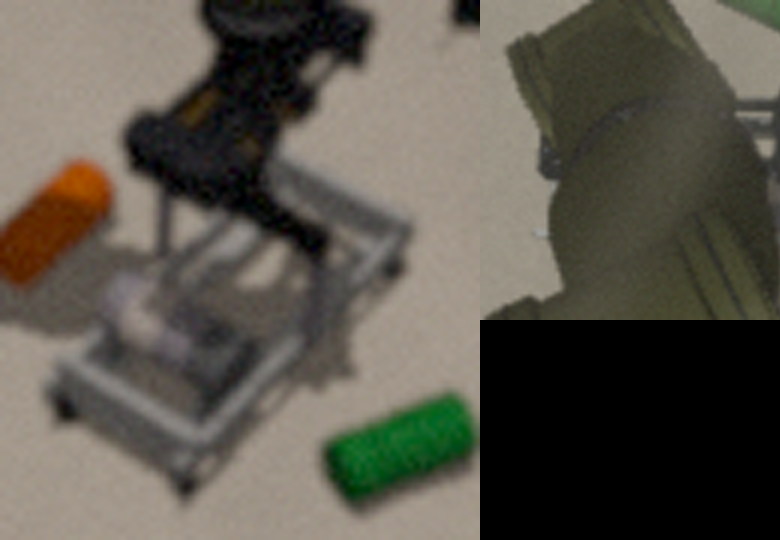

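>>> {"op": "apply_moves", "data": {"series": [{"x": 0, "y": 0, "z": -0.006, "wx": 0, "wy": 0, "wz": 0, "fingers": -1}, {"x": 0, "y": 0, "z": -0.006, "wx": 0, "wy": 0, "wz": 0, "fingers": -1}, {"x": 0, "y": 0, "z": 0, "wx": 0, "wy": 0, "wz": 0, "fingers": -1}, {"x": 0, "y": 0, "z": 0, "wx": 0, "wy": 0, "wz": 0, "fingers": -1}]}}

```text
clock: 6.32
tool_pos: [0.494, 0.2074, 0.1384]
eef_rot: [-0.705, 0.71, 0.0, -0.0]
contact_force: [-0.3, -0.0, 0.1]
opening: 0.005
```

```bash
python3 -c "
from h import *
go([.494,.207,.128],-.008)
for i in range(3):
  p,d=snapshot('scene');s=get_state();print(s['contact_force'],s['moment'],s['opening'])
X=cloud('scene',d);u=pix('scene',[.494,.207,.15])[0];print(u)
# bar visible end and posts, and a carrier point: compare depth change with first image
d0=np.load('pics/scene0.npy');X0=cloud('scene',d0)
for v,u in((213,288),(218,286),(209,300),(196,312),(176,305),(190,318),(205,270)): print(u,v,X0[v,u].round(3),X[v,u].round(3))
"
```

```text
t 6.325 pos [0.494  0.2074 0.1384] F [-0.3 -0.   0.1] open 0.005
xyz [ 0.0005 -0.      0.013 ] w [0.0002 0.0001 0.0002]
[-0.62428282  0.36303075  0.29588479] [ 0.02778215  0.00472412 -0.03319825] 0.006091387918356869
[-0.14546531 -0.32802218  0.05767208] [ 0.06897687 -0.02213093  0.06257726] 0.0017448436501771188
[-0.15057833 -0.90918437 -0.21285336] [-0.03534908  0.01582984  0.02106525] 0.003936503880773606
[294.05098145 178.44260155]
288 213 [0.534 0.119 0.047] [0.534 0.119 0.047]
286 218 [0.549 0.084 0.062] [0.55  0.082 0.064]
300 209 [0.558 0.169 0.042] [0.555 0.174 0.035]
312 196 [0.556 0.261 0.038] [0.555 0.263 0.035]
305 176 [0.472 0.331 0.048] [0.47  0.334 0.043]
318 190 [0.556 0.307 0.036] [0.554 0.311 0.03 ]
270 205 [0.447 0.113 0.039] [0.444 0.117 0.033]
```

```bash
python3 -c "
from h import *
p,d=snapshot('scene');X=cloud('scene',d);np.save('pics/d4.npy',d);cv2.imwrite('pics/s4.png',p[...,::-1])
print('y slices of points z>.10 within carrier zone')
m=(abs(X[...,0]-.494)<.1)&(abs(X[...,1]-.207)<.12)&(X[...,2]>.115)&(X[...,2]<.28)
for z in np.arange(.12,.28,.01):
  P=X[m&(abs(X[...,2]-z)<.005)]
  if len(P): print(round(z,3),len(P),'x',P[:,0].min().round(3),P[:,0].max().round(3),'y',P[:,1].min().round(3),P[:,1].max().round(3))
q=get_state()['q'];print(q)
A=p[150:215,265:345,::-1];cv2.imwrite('pics/s5.png',cv2.resize(cv2.convertScaleAbs(A,alpha=2.2,beta=10),None,fx=9,fy=9,interpolation=cv2.INTER_CUBIC))
"
```

```text
y slices of points z>.10 within carrier zone
0.12 11 x 0.431 0.566 y 0.205 0.216
0.13 10 x 0.43 0.565 y 0.203 0.211
0.14 29 x 0.479 0.566 y 0.204 0.216
0.15 34 x 0.482 0.566 y 0.202 0.215
0.16 62 x 0.484 0.566 y 0.197 0.219
0.17 2 x 0.498 0.507 y 0.198 0.2
0.18 10 x 0.494 0.51 y 0.194 0.215
0.19 14 x 0.492 0.509 y 0.193 0.219
0.2 6 x 0.498 0.507 y 0.192 0.204
0.21 3 x 0.504 0.508 y 0.194 0.205
0.22 1 x 0.509 0.509 y 0.192 0.192
0.23 1 x 0.5 0.5 y 0.183 0.183
0.24 49 x 0.465 0.532 y 0.12 0.294
0.25 83 x 0.464 0.534 y 0.122 0.291
0.26 98 x 0.468 0.533 y 0.116 0.29
0.27 95 x 0.462 0.534 y 0.113 0.297
0.28 169 x 0.464 0.532 y 0.113 0.305
[-0.41427851  0.66953593 -0.11296638  1.90449508  0.12803214  0.57519629
 -2.18863812]
```

View pics/s5.png

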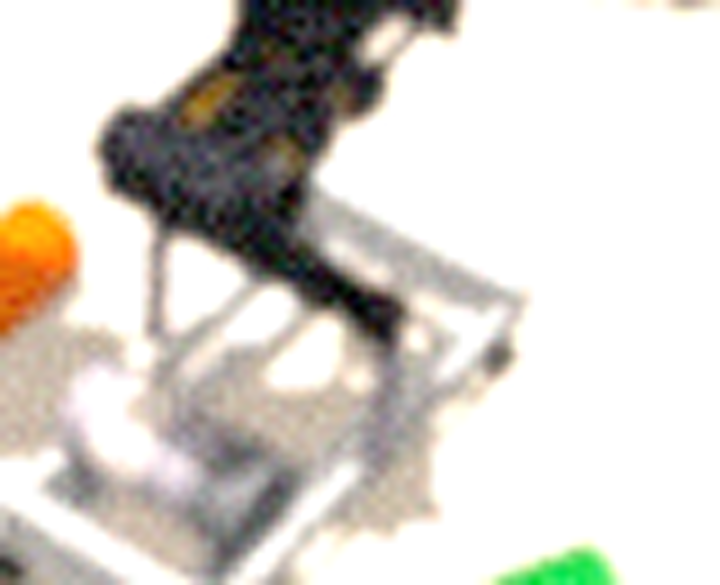

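The fingers are closed just above the bar. Depth puts the gripper body's underside at z≈0.235, where the reported TCP predicts 0.202, so the real tips seem to be about 30 mm higher than reported. I'll open and measure the tips.

>>> {"op": "apply_moves", "data": {"series": [{"x": 0, "y": 0, "z": -0.025, "wx": 0, "wy": 0, "wz": 0, "fingers": -1}, {"x": 0, "y": 0, "z": -0.025, "wx": 0, "wy": 0, "wz": 0, "fingers": 1}, {"x": 0, "y": 0, "z": 0, "wx": 0, "wy": 0, "wz": 0, "fingers": 1}, {"x": 0, "y": 0, "z": 0, "wx": 0, "wy": 0, "wz": 0, "fingers": 1}, {"x": 0, "y": 0, "z": 0, "wx": 0, "wy": 0, "wz": 0, "fingers": 1}, {"x": 0, "y": 0, "z": 0, "wx": 0, "wy": 0, "wz": 0, "fingers": 1}, {"x": 0, "y": 0, "z": 0, "wx": 0, "wy": 0, "wz": 0, "fingers": 1}]}}

```text
clock: 7.4
tool_pos: [0.492, 0.2064, 0.176]
eef_rot: [-0.705, 0.71, 0.001, -0.003]
contact_force: [-0.2, -0.6, 0.3]
opening: 0.66
```

```bash
python3 -c "
from h import *
go([.494,.207,.128],-.008)
D=[];
for i in range(4): p,d=snapshot('scene');D.append(d)
print(get_state()['opening'])
X=cloud('scene',np.median(D,0));Z=X[...,2]
z0=get_state()['tool_pos'][2]
m=(abs(X[...,0]-.494)<.05)&(abs(X[...,1]-.207)<.13)&(Z>.165)&(Z<.33)
for z in np.arange(.17,.31,.006):
  P=X[m&(abs(Z-z)<.003)]
  if len(P): print('z-tcp',round(z-z0,3),len(P),'x',P[:,0].min().round(3),P[:,0].max().round(3),'y',np.percentile(P[:,1],[0,25,50,75,100]).round(3))
"
```

```text
t 7.4 pos [0.492  0.2064 0.176 ] F [-0.2 -0.6  0.3] open 0.66
xyz [-0.0009 -0.0029  0.0599] w [ 0.002  -0.0008  0.0004]
0.8432007215758361
z-tcp 0.036 8 x 0.489 0.505 y [0.165 0.221 0.241 0.245 0.254]
z-tcp 0.042 13 x 0.489 0.505 y [0.159 0.165 0.173 0.241 0.251]
z-tcp 0.048 11 x 0.489 0.505 y [0.161 0.163 0.24  0.244 0.251]
z-tcp 0.054 7 x 0.493 0.504 y [0.165 0.205 0.241 0.241 0.241]
z-tcp 0.06 8 x 0.496 0.507 y [0.172 0.242 0.245 0.248 0.257]
z-tcp 0.066 5 x 0.499 0.505 y [0.171 0.242 0.244 0.248 0.257]
z-tcp 0.072 4 x 0.491 0.505 y [0.241 0.241 0.245 0.25  0.255]
z-tcp 0.078 6 x 0.489 0.506 y [0.24  0.244 0.246 0.249 0.252]
z-tcp 0.084 3 x 0.492 0.498 y [0.248 0.249 0.25  0.251 0.251]
z-tcp 0.09 1 x 0.513 0.513 y [0.157 0.157 0.157 0.157 0.157]
z-tcp 0.096 4 x 0.495 0.517 y [0.124 0.124 0.186 0.248 0.249]
z-tcp 0.102 28 x 0.464 0.53 y [0.122 0.123 0.124 0.159 0.288]
z-tcp 0.108 39 x 0.463 0.53 y [0.121 0.124 0.143 0.248 0.294]
z-tcp 0.114 76 x 0.464 0.531 y [0.122 0.177 0.205 0.247 0.291]
z-tcp 0.12 55 x 0.467 0.53 y [0.117 0.158 0.17  0.26  0.298]
z-tcp 0.126 29 x 0.464 0.53 y [0.115 0.117 0.118 0.164 0.296]
z-tcp 0.132 49 x 0.463 0.532 y [0.113 0.117 0.176 0.215 0.295]
```

Depth confirms it: the tips sit at reported TCP +0.034 m and the body at +0.099 m. The correct reported grip height is therefore 0.094.

>>> {"op": "apply_moves", "data": {"series": [{"x": -0.001, "y": -0.003, "z": 0.03, "wx": 0.002, "wy": -0.001, "wz": 0, "fingers": 1}, {"x": 0, "y": 0, "z": 0.03, "wx": 0, "wy": 0, "wz": 0, "fingers": 1}, {"x": 0, "y": 0, "z": 0.02, "wx": 0, "wy": 0, "wz": 0, "fingers": 1}, {"x": 0, "y": 0, "z": 0.01, "wx": 0, "wy": 0, "wz": 0, "fingers": 1}, {"x": 0, "y": 0, "z": 0, "wx": 0, "wy": 0, "wz": 0, "fingers": 1}, {"x": 0, "y": 0, "z": 0, "wx": 0, "wy": 0, "wz": 0, "fingers": 1}]}}

```text
clock: 8.35
tool_pos: [0.4964, 0.2083, 0.1037]
eef_rot: [-0.705, 0.71, -0.001, 0.003]
contact_force: [0.2, 0.8, -0.7]
opening: 0.998
```

```bash
python3 -c "
from h import *
go([.494,.207,.094],-.008)"
```

```text
t 8.35 pos [0.4964 0.2083 0.1037] F [ 0.2  0.8 -0.7] open 0.998
xyz [0.0016 0.0031 0.0121] w [-0.0015  0.0009  0.0003]
```

>>> {"op": "apply_moves", "data": {"series": [{"x": 0.0016, "y": 0.003, "z": 0.012, "wx": -0.0015, "wy": 0.001, "wz": 0.0003, "fingers": 1}, {"x": 0, "y": 0, "z": 0, "wx": 0, "wy": 0, "wz": 0, "fingers": 1}, {"x": 0, "y": 0, "z": 0, "wx": 0, "wy": 0, "wz": 0, "fingers": -1}, {"x": 0, "y": 0, "z": 0, "wx": 0, "wy": 0, "wz": 0, "fingers": -1}, {"x": 0, "y": 0, "z": 0, "wx": 0, "wy": 0, "wz": 0, "fingers": -1}, {"x": 0, "y": 0, "z": 0, "wx": 0, "wy": 0, "wz": 0, "fingers": -1}, {"x": 0, "y": 0, "z": 0, "wx": 0, "wy": 0, "wz": 0, "fingers": -1}, {"x": 0, "y": 0, "z": 0, "wx": 0, "wy": 0, "wz": 0, "fingers": -1}], "force": 60}}

```text
clock: 9.35
tool_pos: [0.4948, 0.2074, 0.0948]
eef_rot: [-0.704, 0.71, -0.0, 0.001]
contact_force: [0.5, 0.5, -0.4]
opening: 0.342
```

>>> {"op": "apply_moves", "data": {"series": [{"x": 0, "y": 0, "z": 0, "wx": 0, "wy": 0, "wz": 0, "fingers": -1}, {"x": 0, "y": 0, "z": 0, "wx": 0, "wy": 0, "wz": 0, "fingers": -1}, {"x": 0, "y": 0, "z": 0, "wx": 0, "wy": 0, "wz": 0, "fingers": -1}]}}

```text
clock: 9.72
tool_pos: [0.495, 0.2089, 0.0948]
eef_rot: [-0.705, 0.71, -0.0, 0.002]
contact_force: [-0.6, -0.4, -0.1]
opening: 0.151
```

```bash
python3 -c "
from h import *
go([.494,.207,.094],-.008)"
```

```text
t 9.725 pos [0.495  0.2089 0.0948] F [-0.6 -0.4 -0.1] open 0.151
xyz [0.0024 0.0013 0.001 ] w [-0.0009  0.0009  0.0003]
```

Gripped (opening 0.151). Now I'll lift, tilting the +y end up slightly so the trolley stays parked.

>>> {"op": "apply_moves", "data": {"series": [{"x": 0, "y": 0, "z": -0.008, "wx": 0, "wy": 0, "wz": 0, "fingers": -1}, {"x": 0, "y": 0, "z": -0.015, "wx": 0, "wy": -0.006, "wz": 0, "fingers": -1}, {"x": 0, "y": 0, "z": -0.03, "wx": 0, "wy": -0.006, "wz": 0, "fingers": -1}, {"x": 0, "y": 0, "z": -0.035, "wx": 0, "wy": -0.006, "wz": 0, "fingers": -1}, {"x": 0, "y": 0, "z": -0.035, "wx": 0, "wy": 0, "wz": 0, "fingers": -1}, {"x": 0, "y": 0, "z": -0.035, "wx": 0, "wy": 0, "wz": 0, "fingers": -1}, {"x": 0, "y": 0, "z": -0.025, "wx": 0, "wy": 0, "wz": 0, "fingers": -1}, {"x": 0, "y": 0, "z": -0.01, "wx": 0, "wy": 0, "wz": 0, "fingers": -1}]}}

```text
clock: 10.72
tool_pos: [0.4873, 0.1929, 0.2507]
eef_rot: [-0.702, 0.711, 0.024, 0.013]
contact_force: [0.6, 0.6, -10.4]
opening: 0.149
```

```bash
python3 -c "
from h import *
go([.463,-.2756,.254],.113,.06)
A=R.from_quat(get_state()['eef_rot']).as_matrix();print('pitch of tool',A[1,2])
p,d=snapshot('scene');print(get_state()['moment'])
cv2.imwrite('pics/s6.png',cv2.resize(p[60:240,200:400,::-1],None,fx=4,fy=3.3,interpolation=cv2.INTER_CUBIC))"
```

```text
t 10.725 pos [0.4873 0.1929 0.2507] F [  0.6   0.6 -10.4] open 0.149
xyz [ 0.5849  0.0233 -0.034 ] w [ 0.0027 -0.0023 -0.04  ]
pitch of tool 0.05180518378004057
[-0.11488753  0.08085775 -0.0696887 ]
```

View pics/s6.png

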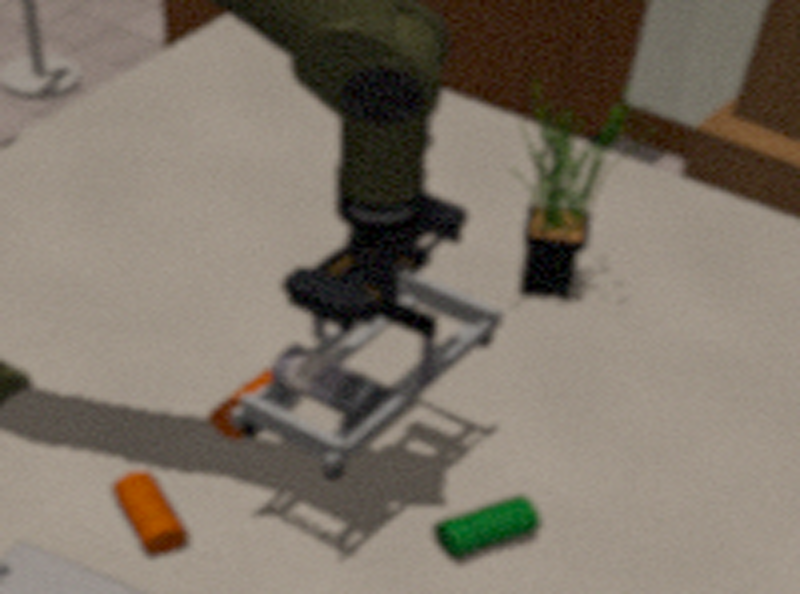

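The carrier is lifted clear, with the canister parked at its near end at crop (330,385). Now I'll carry it over the balance.

>>> {"op": "apply_moves", "data": {"series": [{"x": 0.01, "y": 0.001, "z": -0.004, "wx": 0, "wy": 0, "wz": -0.002, "fingers": -1}, {"x": 0.02, "y": 0.001, "z": -0.004, "wx": 0, "wy": 0, "wz": -0.005, "fingers": -1}, {"x": 0.03, "y": 0.001, "z": -0.004, "wx": 0.0, "wy": 0, "wz": -0.005, "fingers": -1}, {"x": 0.035, "y": 0.001, "z": -0.004, "wx": 0, "wy": 0, "wz": -0.005, "fingers": -1}, {"x": 0.035, "y": 0.001, "z": -0.004, "wx": 0, "wy": 0, "wz": -0.005, "fingers": -1}, {"x": 0.035, "y": 0.001, "z": -0.004, "wx": 0, "wy": 0, "wz": -0.005, "fingers": -1}, {"x": 0.035, "y": 0.001, "z": -0.002, "wx": 0, "wy": 0, "wz": -0.005, "fingers": -1}, {"x": 0.035, "y": 0.001, "z": -0.002, "wx": 0, "wy": 0, "wz": -0.005, "fingers": -1}]}}

```text
clock: 11.78
tool_pos: [0.4815, -0.0049, 0.2573]
eef_rot: [0.745, -0.666, -0.029, -0.007]
contact_force: [0.7, -0.4, -10.1]
opening: 0.152
```

```bash
python3 -c "
from h import *
go([.463,-.2756,.254],.113,.06)"
```

```text
t 11.775 pos [ 0.4815 -0.0049  0.2573] F [  0.7  -0.4 -10.1] open 0.152
xyz [ 0.3335  0.0611 -0.0114] w [ 0.0089 -0.0027 -0.0004]
```

>>> {"op": "apply_moves", "data": {"series": [{"x": 0.035, "y": 0.006, "z": -0.001, "wx": 0.001, "wy": -0.0005, "wz": 0, "fingers": -1}, {"x": 0.038, "y": 0.006, "z": -0.002, "wx": 0.001, "wy": -0.0005, "wz": 0, "fingers": -1}, {"x": 0.038, "y": 0.006, "z": -0.002, "wx": 0.001, "wy": -0.0005, "wz": 0, "fingers": -1}, {"x": 0.038, "y": 0.006, "z": -0.002, "wx": 0.001, "wy": 0, "wz": 0, "fingers": -1}, {"x": 0.038, "y": 0.006, "z": -0.002, "wx": 0.001, "wy": 0, "wz": 0, "fingers": -1}, {"x": 0.038, "y": 0.006, "z": -0.001, "wx": 0.001, "wy": 0, "wz": 0, "fingers": -1}, {"x": 0.035, "y": 0.006, "z": -0.001, "wx": 0, "wy": 0, "wz": 0, "fingers": -1}, {"x": 0.025, "y": 0.005, "z": -0.001, "wx": 0, "wy": 0, "wz": 0, "fingers": -1}]}}

```text
clock: 12.78
tool_pos: [0.457, -0.248, 0.2467]
eef_rot: [0.744, -0.667, -0.033, -0.009]
contact_force: [0.1, 0.5, -9.7]
opening: 0.148
```

```bash
python3 -c "
from h import *
go([.463,-.2756,.254],.113,.06)"
```

```text
t 12.775 pos [ 0.457  -0.248   0.2467] F [ 0.1  0.5 -9.7] open 0.148
xyz [ 0.0345 -0.0033 -0.0114] w [ 0.0097  0.0006 -0.0018]
```

>>> {"op": "apply_moves", "data": {"series": [{"x": 0.016, "y": -0.001, "z": -0.005, "wx": 0.003, "wy": 0, "wz": -0.001, "fingers": -1}, {"x": 0.01, "y": -0.001, "z": -0.005, "wx": 0.003, "wy": 0, "wz": -0.001, "fingers": -1}, {"x": 0.006, "y": -0.001, "z": -0.002, "wx": 0.003, "wy": 0, "wz": 0, "fingers": -1}, {"x": 0, "y": 0, "z": 0, "wx": 0, "wy": 0, "wz": 0, "fingers": -1}, {"x": 0, "y": 0, "z": 0, "wx": 0, "wy": 0, "wz": 0, "fingers": -1}]}}

```text
clock: 13.4
tool_pos: [0.4601, -0.2744, 0.2532]
eef_rot: [0.746, -0.665, -0.026, -0.02]
contact_force: [0.3, 0.5, -9.6]
opening: 0.15
```

```bash
cat >> h.py <<'E'
from scipy.optimize import least_squares
TOFF=.094   # reported TCP above carrier origin
def frame(s):
    A=R.from_quat(s["eef_rot"]).as_matrix()@np.array([[0,-1,0],[-1,0,0],[0,0,-1]]).T   # carrier axes
    return A,s["tool_pos"]-A@[0.0013,0,TOFF]
def look(n="scene"):
    "canister y,z in carrier frame from a depth picture, time, pitch, roll, yaw"
    s=get_state();p,d=snapshot(n);s1=get_state();A,o=frame(s)
    Q=(cloud(n,d)-o)@A; Q=Q[(d>0)]
    m=(abs(Q[:,0])<.049)&(abs(Q[:,1])<.1)&(Q[:,2]>.073)&(Q[:,2]<.11);P=Q[m]
    y=z=np.nan
    if len(P)>15:
        f=least_squares(lambda c:np.hypot(P[:,1]-c[0],P[:,2]-c[1])-.025,[np.median(P[:,1]),.077],loss="soft_l1",f_scale=.003);y,z=f.x
    pt=[np.arcsin(frame(k)[0][2,1]) for k in(s,s1)]
    return dict(t=s["clock"],y=y,z=z,n=len(P),p=pt[0],p1=pt[1],t1=s1["clock"],roll=-A[2,0],yaw=np.arctan2(-A[0,1],A[1,1]),o=o),Q
E
python3 -c "
from h import *
go([.463,-.2756,.254],.113,.06)
for i in range(4):
  r,Q=look();print({k:np.round(v,4).tolist() for k,v in r.items()})
T=Q[(abs(Q[:,0])<.06)&(abs(Q[:,1])<.14)&(abs(Q[:,2]-.05)<.012)&(abs(abs(Q[:,0])-.054)<.003)&(abs(Q[:,1])<.11)]
if len(T)>20:
  print('plate pts',len(T),np.percentile(T[:,2],90)); 
  e=[(y0,np.percentile(T[abs(T[:,1]-y0)<.02][:,2],85).round(4),(abs(T[:,1]-y0)<.02).sum()) for y0 in(-.09,-.05,0,.05,.09)if (abs(T[:,1]-y0)<.02).sum()>3];print(e)
S=Q[(abs(Q[:,0])<.045)&(abs(abs(Q[:,1])-.125)<.012)&(Q[:,2]>.058)&(Q[:,2]<.075)]
for sg in(-1,1): K=S[S[:,1]*sg>0];print('stop',sg,len(K),K.mean(0).round(4) if len(K) else '')
"
```

```text
t 13.4 pos [ 0.4601 -0.2744  0.2532] F [ 0.3  0.5 -9.6] open 0.15
xyz [ 0.0019 -0.0034 -0.0011] w [0.0017 0.0017 0.0001]
{'t': 13.4, 'y': -0.0672, 'z': 0.0736, 'n': 420, 'p': 0.0652, 'p1': 0.065, 't1': 13.45, 'roll': 0.0054, 'yaw': 0.1134, 'o': [0.4576, -0.2685, 0.1594]}
{'t': 13.45, 'y': -0.0671, 'z': 0.0734, 'n': 423, 'p': 0.065, 'p1': 0.0649, 't1': 13.5, 'roll': 0.0054, 'yaw': 0.1135, 'o': [0.4577, -0.2686, 0.1595]}
{'t': 13.5, 'y': -0.0668, 'z': 0.0736, 'n': 421, 'p': 0.0649, 'p1': 0.0647, 't1': 13.55, 'roll': 0.0054, 'yaw': 0.1134, 'o': [0.4577, -0.2687, 0.1595]}
{'t': 13.55, 'y': -0.0671, 'z': 0.0734, 'n': 431, 'p': 0.0647, 'p1': 0.0646, 't1': 13.6, 'roll': 0.0053, 'yaw': 0.1131, 'o': [0.4577, -0.2689, 0.1595]}
plate pts 52 0.05983635129243099
[(-0.09, np.float64(0.0567), np.int64(22)), (-0.05, np.float64(0.0602), np.int64(14)), (0, np.float64(0.0481), np.int64(9))]
stop -1 89 [ 0.0016 -0.1229  0.0625]
stop 1 82 [0.0016 0.1262 0.0651]
```

```bash
sed -i 's/^TOFF=.094/TOFF=.0955/; s/A@\[0.0013,0,TOFF\]/A@[-.0003,-.00165,TOFF]/' h.py; python3 -c "
from h import *
go([.4614,-.277,.2255],.113,-.02)"
```

```text
t 13.6 pos [ 0.4602 -0.2749  0.2532] F [  0.8  -0.2 -10.2] open 0.154
xyz [ 0.005  -0.0014  0.0344] w [0.0017 0.0269 0.0001]
```

>>> {"op": "apply_moves", "data": {"series": [{"x": 0.001, "y": -0.0003, "z": 0.006, "wx": 0.0004, "wy": 0.005, "wz": 0, "fingers": -1}, {"x": 0.001, "y": -0.0003, "z": 0.01, "wx": 0.0004, "wy": 0.007, "wz": 0, "fingers": -1}, {"x": 0.001, "y": -0.0003, "z": 0.01, "wx": 0.0004, "wy": 0.007, "wz": 0, "fingers": -1}, {"x": 0.001, "y": -0.0003, "z": 0.006, "wx": 0.0004, "wy": 0.005, "wz": 0, "fingers": -1}, {"x": 0.001, "y": -0.0002, "z": 0.002, "wx": 0, "wy": 0.003, "wz": 0, "fingers": -1}, {"x": 0, "y": 0, "z": 0, "wx": 0, "wy": 0, "wz": 0, "fingers": -1}, {"x": 0, "y": 0, "z": 0, "wx": 0, "wy": 0, "wz": 0, "fingers": -1}]}}

```text
clock: 14.48
tool_pos: [0.462, -0.2765, 0.2245]
eef_rot: [0.746, -0.665, 0.009, 0.008]
contact_force: [-0.1, 0.4, -10.0]
opening: 0.152
```

```bash
cat > mpc.py <<'E'
import sys,json,os
from h import *
W2=9.81/2.04; L='log.json'
H=json.load(open(L)) if os.path.exists(L) else []      # [t,p,y or None]
def prop(y,v,b,ta,pa,tb,pb,k=12):
    h=(tb-ta)/k
    for i in range(k):
        p=pa+(pb-pa)*(i+.5)/k; a=W2*(y-2.04*(p+b)); v+=a*h; y+=v*h
    return y,v
def track(x,K):
    y,v,b=x;r=[];t0=K[0][0]
    for i,k in enumerate(K):
        if i: y,v=prop(y,v,b,K[i-1][0],K[i-1][1],k[0],k[1])
        if k[2] is not None: r.append((y-k[2])*1000/.4*np.exp(-(K[-1][0]-k[0])/3))
    return r,y,v
def step(dps,N=2,win=1.6,bs=.004,b0=0.0):
    "dps: commanded pitch change of each row since the last look"
    s=get_state();p=np.arcsin(frame(s)[0][2,1])
    if dps and H:
        ta,pa,_=H[-1];dt=(s['clock']-ta)/len(dps);c=np.cumsum(dps);e=(p-pa)-c[-1]
        for i,q in enumerate(c): H.append([ta+dt*(i+1),pa+q+e*(i+1)/len(dps),None])
        print('row dt',round(dt,4),'tilt err',round(e*1000,1))
    for i in range(N):
        r,_=look()
        if H and abs(H[-1][0]-r['t'])<.01: H[-1]=[r['t'],r['p'],r['y']]
        else: H.append([r['t'],r['p'],r['y']])
        if i<3: print('t %.2f y %.1f z %.1f p %.1f roll %.1f yaw %.3f'%(r['t'],r['y']*1e3,r['z']*1e3,r['p']*1e3,r['roll']*1e3,r['yaw']),'o',r['o'].round(4))
    H.append([r['t1'],r['p1'],None]);json.dump(H,open(L,'w'));return r
def fit(win,bs=.004,b0=0.):
    K=[k for k in H if k[0]>H[-1][0]-win]
    f=least_squares(lambda x:track(x,K)[0]+[(x[2]-b0)/bs],[K[0][2] or 0,0,b0])
    _,y,v=track(f.x,K);print('est y %.1f v %.1f b %.1f  resid'%(y*1e3,v*1e3,f.x[2]*1e3),np.round(track(f.x,K)[0],1)[-6:]);return y,v,f.x[2]
def plan(y,v,b,p,rows=4,M=16,wu=.012,yt=0.):
    def cost(u):
        Y,V,q=y,v,p;c=[]
        for d in u:
            Y,V=prop(Y,V,b,0,q,.125,q+d,3);q+=d;c+=[(Y-yt)/.012,V/.05,d/wu,(q+b)/.04]
        return c+[4*((Y-yt)+V/2.19)/.01]
    u=least_squares(cost,np.zeros(M)).x
    Y,V,q=y,v,p
    for d in u[:rows]: Y,V=prop(Y,V,b,0,q,.125,q+d,3);q+=d
    print('dp mrad',(u[:8]*1e3).round(1),'wy',(-u[:8]/np.pi).round(4),'-> y %.1f v %.1f p %.1f after %d rows'%(Y*1e3,V*1e3,q*1e3,rows))
def goto(r,x=.4617,y=-.2756,z=.13):
    A,o=frame(get_state());print('shift tool xyz',((np.array([[0,-1,0],[-1,0,0],[0,0,-1]])@A.T@(np.array([x,y,z])-o))/.8).round(4),'wx',round(r['roll']/np.pi,4),'wz',round((r['yaw']-.113)/np.pi,4))
E
python3 -c "
from mpc import *
r=step([],4);goto(r);plan(-.069,0,.005,r['p1'],8)"
```

```text
t 14.47 y -68.5 z 75.0 p -23.5 roll -0.2 yaw 0.115 o [ 0.4624 -0.277   0.129 ]
t 14.53 y -68.5 z 74.8 p -23.5 roll -0.3 yaw 0.115 o [ 0.4624 -0.277   0.129 ]
t 14.57 y -68.4 z 75.1 p -23.5 roll -0.3 yaw 0.115 o [ 0.4624 -0.2771  0.129 ]
shift tool xyz [-0.0019  0.0005 -0.0013] wx -0.0001 wz 0.0005
dp mrad [-51.3   2.5  22.1  23.6  17.7  10.3   4.2   0.2] wy [ 0.0163 -0.0008 -0.007  -0.0075 -0.0056 -0.0033 -0.0013 -0.    ] -> y -5.8 v 36.7 p 5.9 after 8 rows
```

>>> {"op": "apply_moves", "data": {"series": [{"x": 0, "y": 0, "z": 0, "wx": 0, "wy": 0.008, "wz": 0, "fingers": -1}, {"x": 0, "y": 0, "z": 0, "wx": 0, "wy": 0.008, "wz": 0, "fingers": -1}, {"x": 0, "y": 0, "z": 0, "wx": 0, "wy": 0, "wz": 0, "fingers": -1}, {"x": 0, "y": 0, "z": 0, "wx": 0, "wy": -0.005, "wz": 0, "fingers": -1}]}}

```text
clock: 15.18
tool_pos: [0.4621, -0.2755, 0.2247]
eef_rot: [0.747, -0.665, 0.023, 0.02]
contact_force: [-0.8, -0.2, -10.2]
opening: 0.152
```

```bash
python3 -c "
from mpc import *
r=step([-.0251,-.0251,0,.0157],3);goto(r)
y,v,b=fit(.12,.003,.003);plan(y,v,b,r['p1'])"
```

```text
row dt 0.125 tilt err -2.4
t 15.18 y -52.7 z 75.8 p -60.4 roll -0.4 yaw 0.116 o [ 0.4629 -0.2796  0.1293]
t 15.22 y -46.7 z 76.2 p -60.1 roll -0.6 yaw 0.115 o [ 0.463  -0.2803  0.1293]
t 15.28 y -40.6 z 76.4 p -61.0 roll -0.8 yaw 0.114 o [ 0.4629 -0.2809  0.1293]
shift tool xyz [-0.0067  0.0007 -0.0014] wx -0.0002 wz 0.0003
est y -33.5 v 150.4 b 3.0  resid [0. 0.]
dp mrad [ 79.8  26.8  -1.  -12.3 -14.1 -11.4  -7.6  -4.1] wy [-0.0254 -0.0085  0.0003  0.0039  0.0045  0.0036  0.0024  0.0013] -> y 14.6 v 11.8 p 32.0 after 4 rows
```

>>> {"op": "apply_moves", "data": {"series": [{"x": 0, "y": 0, "z": 0, "wx": 0, "wy": -0.025, "wz": 0, "fingers": -1}, {"x": 0, "y": 0, "z": 0, "wx": 0, "wy": -0.009, "wz": 0, "fingers": -1}, {"x": 0, "y": 0, "z": 0, "wx": 0, "wy": 0, "wz": 0, "fingers": -1}]}}

```text
clock: 15.7
tool_pos: [0.462, -0.2776, 0.2245]
eef_rot: [0.746, -0.666, -0.017, -0.016]
contact_force: [0.6, -0.5, -9.9]
opening: 0.155
```

```bash
python3 -c "
from mpc import *
r=step([.0785,.0283,0],2);goto(r)
y,v,b=fit(.7,.003,.003);plan(y,v,b,r['p1'])"
```

```text
row dt 0.125 tilt err 1.3
t 15.70 y 2.3 z 76.6 p 46.8 roll -0.9 yaw 0.114 o [ 0.4617 -0.2715  0.1292]
t 15.75 y 2.5 z 76.8 p 46.6 roll -0.7 yaw 0.114 o [ 0.4616 -0.2713  0.1292]
shift tool xyz [ 0.006   0.0006 -0.0012] wx -0.0002 wz 0.0003
est y 1.1 v -39.3 b 8.6  resid [ 1.6 -0.5 -1.5  0.4 -0.2]
dp mrad [-66.6 -22.3   0.3   9.2  10.5   8.3   5.3   2.6] wy [ 0.0212  0.0071 -0.0001 -0.0029 -0.0033 -0.0026 -0.0017 -0.0008] -> y -16.3 v 10.8 p -32.5 after 4 rows
```

>>> {"op": "apply_moves", "data": {"series": [{"x": 0, "y": 0, "z": 0, "wx": 0, "wy": 0.021, "wz": 0, "fingers": -1}, {"x": 0, "y": 0, "z": 0, "wx": 0, "wy": 0.007, "wz": 0, "fingers": -1}]}}

```text
clock: 16.05
tool_pos: [0.4621, -0.2765, 0.2246]
eef_rot: [0.747, -0.665, 0.017, 0.014]
contact_force: [-0.4, -0.0, -8.8]
opening: 0.15
```

```bash
python3 -c "
from mpc import *
r=step([-.066,-.022],2);goto(r)
y,v,b=fit(1.0,.003,.003);plan(y,v,b,r['p1'])"
```

```text
row dt 0.125 tilt err -2.9
t 16.05 y -2.8 z 77.2 p -44.1 roll -0.8 yaw 0.116 o [ 0.4627 -0.279   0.1291]
t 16.10 y -1.8 z 77.0 p -44.7 roll -0.5 yaw 0.116 o [ 0.4626 -0.2791  0.1291]
shift tool xyz [-0.0049  0.0004 -0.0013] wx -0.0002 wz 0.0009
est y -0.1 v 46.8 b 0.9  resid [-0.8 -3.  -0.   1.4  0.  -0.4]
dp mrad [ 58.5  18.1  -2.1  -9.6 -10.2  -7.8  -4.8  -2.3] wy [-0.0186 -0.0058  0.0007  0.003   0.0032  0.0025  0.0015  0.0007] -> y 15.9 v -13.1 p 21.2 after 4 rows
```

>>> {"op": "apply_moves", "data": {"series": [{"x": 0, "y": 0, "z": 0, "wx": 0, "wy": -0.024, "wz": 0, "fingers": -1}, {"x": 0, "y": 0, "z": 0, "wx": 0, "wy": 0.01, "wz": 0, "fingers": -1}]}}

```text
clock: 16.4
tool_pos: [0.4619, -0.2783, 0.2247]
eef_rot: [0.746, -0.666, 0.0, 0.0]
contact_force: [-0.6, -0.5, -9.7]
opening: 0.152
```

```bash
python3 - <<'E'
import re
s=open('mpc.py').read()
i=s.index('def plan');j=s.index('def goto')
s=s[:i]+'''def plan(y,v,b,p,rows=4,yt=0.,hold=.1):
    "min-jerk-ish: after `rows` rows end at neutral tilt and then hold well through the look"
    def run(u):
        Y,V,q=y,v,p;c=[]
        for d in u: Y,V=prop(Y,V,b,0,q,.125,q+d,3);q+=d;c+=[(Y-yt)/.012,d/.05]
        Z=(Y-yt)+V/2.19
        return Y,V,q,c+[V/.012,(Y-yt)/.012,8*(q+b)/.03 if rows>2 else 4*(q+b)/.03]
    u=least_squares(lambda u:run(u)[3],np.zeros(rows)).x;Y,V,q,_=run(u)
    print(rows,'rows: wy',(-u/np.pi).round(4),'dp',(u*1e3).round(1),'-> y %.1f v %.1f p+b %.1f'%(Y*1e3,V*1e3,(q+b)*1e3))
'''+s[j:]
open('mpc.py','w').write(s)
E
python3 -c "
from mpc import *
r=step([.0754,-.0314],2);goto(r)
y,v,b=fit(1.2,.003,.003)
for n in(3,4,5):plan(y,v,b,r['p1'],n)"
```

```text
row dt 0.125 tilt err -0.7
t 16.40 y 14.1 z 77.1 p -0.5 roll -0.4 yaw 0.114 o [ 0.462  -0.2766  0.1292]
t 16.45 y 12.6 z 77.0 p 0.5 roll -0.2 yaw 0.119 o [ 0.4622 -0.2731  0.1293]
shift tool xyz [ 0.0048  0.0015 -0.0008] wx -0.0001 wz 0.0018
est y 16.0 v 39.4 b 2.5  resid [-0.9  0.8  0.8  0.4 -4.5  3.6]
3 rows: wy [-0.0161  0.0154  0.0023] dp [ 50.5 -48.5  -7.1] -> y 16.9 v -7.2 p+b -0.3
4 rows: wy [-0.0206  0.0156  0.0152 -0.0085] dp [ 64.8 -48.9 -47.9  26.6] -> y 8.9 v -6.2 p+b -0.5
5 rows: wy [-0.0202  0.0107  0.015   0.0059 -0.0097] dp [ 63.5 -33.6 -47.1 -18.4  30.5] -> y 2.4 v -3.0 p+b -0.3
```

>>> {"op": "apply_moves", "data": {"series": [{"x": 0, "y": 0, "z": 0, "wx": 0, "wy": -0.02, "wz": 0, "fingers": -1}, {"x": 0, "y": 0, "z": 0, "wx": 0, "wy": 0.015, "wz": 0, "fingers": -1}, {"x": 0, "y": 0, "z": 0, "wx": 0, "wy": 0.014, "wz": 0, "fingers": -1}, {"x": 0, "y": 0, "z": 0, "wx": 0, "wy": -0.008, "wz": 0, "fingers": -1}]}}

```text
clock: 17.0
tool_pos: [0.4628, -0.2692, 0.2252]
eef_rot: [0.751, -0.66, 0.001, 0.001]
contact_force: [-0.6, 1.0, -9.8]
opening: 0.15
```

```bash
python3 - <<'E'
s=open('mpc.py').read()
i=s.index('def prop');j=s.index('def step')
s=s[:i]+'''def cpos(s):
    A,o=frame(s);return (o+A@[0,0,.07])@[-np.sin(.113),np.cos(.113),0]+.325
def prop(y,v,b,ta,pa,tb,pb,k=12,ca=0.,cb=0.):
    "y: along the carrier relative to c=0, i.e. world"
    h=(tb-ta)/k
    for i in range(k):
        f=(i+.5)/k;p=pa+(pb-pa)*f;c=ca+(cb-ca)*f
        a=W2*(y-c-2.04*(p+b)); v+=a*h; y+=v*h
    return y,v
def track(x,K):
    y,v,b=x;r=[]
    for i,k in enumerate(K):
        if i: y,v=prop(y,v,b,K[i-1][0],K[i-1][1],k[0],k[1],12,K[i-1][3],k[3])
        if k[2] is not None: r.append((y-k[2]-k[3])*1000/.4*np.exp(-(K[-1][0]-k[0])/3))
    return r,y-K[-1][3],v
'''+s[j:]
s=s.replace("ta,pa,_=H[-1]","ta,pa,_,ca=(H[-1]+[0])[:4];cn=cpos(s)")
s=s.replace("pa+q+e*(i+1)/len(dps),None]","pa+q+e*(i+1)/len(dps),None,ca+(cn-ca)*(i+1)/len(dps)]")
s=s.replace("        r,_=look()","        c=cpos(get_state());r,_=look()")
s=s.replace("r['p'],r['y']]","r['p'],r['y'],c]").replace("r['p1'],None]","r['p1'],None,cpos(get_state())]")
s=s.replace("[K[0][2] or 0,0,b0])","[(K[0][2] or 0)+K[0][3],0,b0])")
s=s.replace("K=[k for k in H if k[0]>H[-1][0]-win]","K=[k for k in H if k[0]>H[-1][0]-win and len(k)>3]")
open('mpc.py','w').write(s)
E
python3 -c "
from mpc import *
r=step([.0628,-.0471,-.044,.0251],2);goto(r)
print([k[3] for k in H[-3:]])
del H[:-3]
y,v,b=fit(.13,.001,.003)
for n in(3,4,5):plan(y,v,b,r['p1'],n)"
```

```text
row dt 0.125 tilt err -1.4
t 17.00 y 19.6 z 77.3 p -2.2 roll 0.0 yaw 0.129 o [ 0.463  -0.2678  0.1297]
t 17.05 y 24.0 z 77.3 p -2.1 roll -0.4 yaw 0.126 o [ 0.463  -0.2697  0.1297]
shift tool xyz [ 0.0056  0.0024 -0.0005] wx -0.0001 wz 0.0041
[np.float64(0.006885482364448581), np.float64(0.004963597546629062), np.float64(0.0038683236782631747)]
est y 27.8 v 57.9 b 3.0  resid [0. 0.]
3 rows: wy [-0.0293  0.0254  0.0038] dp [ 92.1 -79.9 -12. ] -> y 28.8 v -12.2 p+b -0.4
4 rows: wy [-0.037   0.0257  0.0257 -0.0143] dp [116.4 -80.6 -80.8  44.9] -> y 15.3 v -10.6 p+b -0.8
5 rows: wy [-0.0363  0.0174  0.0254  0.01   -0.0165] dp [114.1 -54.7 -79.6 -31.5  51.8] -> y 4.2 v -5.1 p+b -0.6
```

>>> {"op": "apply_moves", "data": {"series": [{"x": -0.01, "y": 0.001, "z": 0, "wx": 0, "wy": -0.023, "wz": 0.002, "fingers": -1}, {"x": -0.01, "y": 0.001, "z": 0, "wx": 0, "wy": 0.014, "wz": 0.002, "fingers": -1}, {"x": 0, "y": 0, "z": 0, "wx": 0, "wy": 0.016, "wz": 0, "fingers": -1}, {"x": 0, "y": 0, "z": 0, "wx": 0, "wy": -0.007, "wz": 0, "fingers": -1}]}}

```text
clock: 17.6
tool_pos: [0.4594, -0.2589, 0.2255]
eef_rot: [0.744, -0.668, 0.001, 0.0]
contact_force: [-0.1, 0.6, -10.1]
opening: 0.149
```

```bash
python3 -c "
from mpc import *
r=step([.0723,-.044,-.0503,.022],2);goto(r)
y,v,b=fit(.8,.003,.003)
y1,v1,b1=fit(.13,.001,.003)
for n in(3,4,5):plan(y1,v1,b,r['p1'],n)"
```

```text
row dt 0.125 tilt err 1.3
t 17.60 y 41.3 z 76.3 p -2.2 roll -1.0 yaw 0.108 o [ 0.4596 -0.2574  0.13  ]
t 17.65 y 47.6 z 76.3 p -2.4 roll -1.3 yaw 0.105 o [ 0.4596 -0.2594  0.13  ]
shift tool xyz [ 0.0194 -0.0007  0.    ] wx -0.0004 wz -0.0026
est y 53.3 v 105.9 b 0.6  resid [-1.   1.1 -0.  -0. ]
est y 53.2 v 103.9 b 3.0  resid [0. 0.]
3 rows: wy [-0.0555  0.0479  0.0068] dp [ 174.3 -150.4  -21.5] -> y 54.4 v -23.2 p+b -0.9
4 rows: wy [-0.0701  0.0483  0.0484 -0.0272] dp [ 220.3 -151.8 -152.1   85.3] -> y 28.8 v -20.0 p+b -1.5
5 rows: wy [-0.0688  0.0327  0.0477  0.0188 -0.0311] dp [ 216.  -102.8 -149.9  -59.1   97.8] -> y 7.8 v -9.6 p+b -1.1
```

>>> {"op": "apply_moves", "data": {"series": [{"x": 0, "y": 0, "z": 0, "wx": 0, "wy": -0.02, "wz": 0, "fingers": -1}, {"x": 0, "y": 0, "z": 0, "wx": 0, "wy": 0, "wz": 0, "fingers": -1}, {"x": 0, "y": 0, "z": 0, "wx": 0, "wy": 0.015, "wz": -0.001, "fingers": -1}, {"x": 0.005, "y": 0, "z": 0, "wx": 0, "wy": 0.004, "wz": -0.001, "fingers": -1}, {"x": 0.006, "y": 0, "z": 0, "wx": 0, "wy": 0, "wz": 0, "fingers": -1}, {"x": 0.006, "y": 0, "z": 0, "wx": 0, "wy": 0, "wz": 0, "fingers": -1}, {"x": 0.003, "y": 0, "z": 0, "wx": 0, "wy": 0, "wz": 0, "fingers": -1}, {"x": 0, "y": 0, "z": 0, "wx": 0, "wy": 0, "wz": 0, "fingers": -1}]}}

```text
clock: 18.7
tool_pos: [0.461, -0.2828, 0.225]
eef_rot: [0.743, -0.669, 0.001, -0.001]
contact_force: [-0.1, -0.4, -9.6]
opening: 0.149
```

```bash
rm log.json; python3 - <<'E'
s=open('mpc.py').read()
i=s.index('def plan');j=s.index('def goto')
s=s[:i]+'''def plan(y,v,b,p,rows=6,sh=0.,wd=.02,look=.1):
    "end centred, slow and at neutral tilt after rows+look; sh: carrier shift (m, +y) spread over the rows"
    def run(u):
        Y,V,q,c=y,v,p,0.;C=[];T=[]
        for d in u:
            Y,V=prop(Y,V,b,0,q,.125,q+d,4,c,c+sh/rows);q+=d;c+=sh/rows;C+=[d/wd,(q+b)/.1];T+=[round((Y-c)*1e3,1)]
        Y,V=prop(Y,V,b,0,q,look,q,4,c,c)
        return Y-c,V,q,C+[30*(Y-c+V/2.19)/.01,10*(Y-c)/.01,6*(q+b)/.01]+list(np.diff(u)/wd),T
    u=least_squares(lambda u:run(u)[3],np.zeros(rows)).x;Y,V,q,_,T=run(u)
    print(rows,'rows: wy',(-u/np.pi).round(4),'dp',(u*1e3).round(1),'-> y %.1f v %.1f p+b %.1f'%(Y*1e3,V*1e3,(q+b)*1e3),T)
'''+s[j:]
open('mpc.py','w').write(s)
E
python3 -c "
from mpc import *
r=step([],3);goto(r)
for n in(6,8):plan(r['y'],0,.002,r['p1'],n)
plan(r['y'],0,.002,.025,8);plan(.02,0,.002,.0,6);plan(.0,0.02,.002,.0,6)"
```

```text
t 18.70 y 58.0 z 75.6 p -1.4 roll -2.8 yaw 0.104 o [ 0.4614 -0.2812  0.1295]
t 18.75 y 63.0 z 75.3 p -1.2 roll -2.7 yaw 0.104 o [ 0.4614 -0.281   0.1295]
t 18.80 y 68.5 z 75.0 p -1.2 roll -2.7 yaw 0.104 o [ 0.4614 -0.2808  0.1295]
shift tool xyz [-0.0057 -0.0011 -0.0007] wx -0.0009 wz -0.0027
6 rows: wy [-0.0317 -0.0009  0.0218  0.0246  0.0073 -0.0193] dp [ 99.6   2.9 -68.4 -77.2 -22.8  60.5] -> y 4.6 v -10.5 p+b -4.1 [np.float64(68.0), np.float64(58.7), np.float64(40.3), np.float64(21.1), np.float64(9.4), np.float64(5.8)]
8 rows: wy [-0.0198 -0.0069  0.0053  0.0125  0.0137  0.0089 -0.0009 -0.0117] dp [ 62.3  21.8 -16.6 -39.3 -43.  -27.8   2.8  36.8] -> y 1.4 v -3.2 p+b -1.5 [np.float64(69.4), np.float64(65.9), np.float64(55.2), np.float64(39.1), np.float64(22.3), np.float64(9.5), np.float64(3.2), np.float64(1.8)]
8 rows: wy [-0.0125 -0.0029  0.0061  0.0112  0.0115  0.0071 -0.0012 -0.0103] dp [ 39.4   9.  -19.2 -35.2 -36.2 -22.3   3.9  32.4] -> y 1.1 v -2.6 p+b -1.3 [np.float64(67.7), np.float64(62.2), np.float64(50.5), np.float64(35.0), np.float64(19.6), np.float64(8.2), np.float64(2.7), np.float64(1.5)]
6 rows: wy [-0.0087 -0.0001  0.0063  0.007   0.002  -0.0055] dp [ 27.4   0.2 -19.8 -22.   -6.4  17.4] -> y 1.3 v -3.0 p+b -1.2 [np.float64(19.8), np.float64(16.9), np.float64(11.6), np.float64(6.0), np.float64(2.7), np.float64(1.7)]
6 rows: wy [-0.0026 -0.0002  0.0017  0.002   0.0008 -0.0011] dp [ 8.1  0.5 -5.3 -6.4 -2.6  3.4] -> y 0.3 v -0.8 p+b -0.3 [np.float64(2.0), np.float64(2.8), np.float64(2.3), np.float64(1.4), np.float64(0.7), np.float64(0.4)]
```

>>> {"op": "apply_moves", "data": {"series": [{"x": -0.002, "y": -0.001, "z": 0, "wx": -0.0009, "wy": -0.004, "wz": -0.0027, "fingers": -1}, {"x": -0.002, "y": 0, "z": 0, "wx": 0, "wy": -0.004, "wz": 0, "fingers": -1}, {"x": 0, "y": 0, "z": 0, "wx": 0, "wy": 0, "wz": 0, "fingers": -1}, {"x": 0, "y": 0, "z": 0, "wx": 0, "wy": 0, "wz": 0, "fingers": -1}, {"x": 0, "y": 0, "z": 0, "wx": 0, "wy": 0, "wz": 0, "fingers": -1}, {"x": 0, "y": 0, "z": 0, "wx": 0, "wy": 0, "wz": 0, "fingers": -1}]}}

```text
clock: 19.6
tool_pos: [0.4617, -0.2784, 0.2251]
eef_rot: [0.746, -0.665, -0.01, -0.009]
contact_force: [0.6, -0.0, -10.2]
opening: 0.153
```

```bash
rm log.json; python3 -c "
from mpc import *
r=step([],3);goto(r)
_,Q=look()
S=Q[(abs(Q[:,0])<.045)&(abs(abs(Q[:,1])-.125)<.012)&(Q[:,2]>.058)&(Q[:,2]<.075)]
for sg in(-1,1): K=S[S[:,1]*sg>0];print('stop',sg,len(K),K.mean(0).round(4) if len(K) else '')
for b in(.0,.003):plan(r['y'],0,b,r['p1'],8)"
```

```text
t 19.60 y 69.8 z 74.8 p 25.8 roll -0.0 yaw 0.115 o [ 0.4615 -0.2743  0.1297]
t 19.65 y 70.0 z 74.9 p 25.8 roll 0.1 yaw 0.114 o [ 0.4614 -0.2743  0.1297]
t 19.70 y 69.9 z 74.9 p 25.9 roll 0.1 yaw 0.115 o [ 0.4614 -0.2742  0.1296]
shift tool xyz [ 0.0017 -0.0001 -0.0005] wx 0.0 wz 0.0005
stop -1 107 [-0.0005 -0.127   0.066 ]
stop 1 78 [0.0003 0.1222 0.0637]
8 rows: wy [-0.0133 -0.0032  0.0062  0.0115  0.0119  0.0073 -0.0012 -0.0106] dp [ 41.7  10.1 -19.4 -36.2 -37.3 -23.1   3.9  33.3] -> y 1.2 v -2.7 p+b -1.3 [np.float64(69.2), np.float64(63.6), np.float64(51.8), np.float64(35.9), np.float64(20.1), np.float64(8.4), np.float64(2.8), np.float64(1.5)]
8 rows: wy [-0.0124 -0.0027  0.0063  0.0114  0.0116  0.0071 -0.0013 -0.0104] dp [ 39.    8.6 -19.8 -35.7 -36.6 -22.4   4.   32.8] -> y 1.1 v -2.6 p+b -1.3 [np.float64(69.0), np.float64(63.2), np.float64(51.3), np.float64(35.5), np.float64(19.8), np.float64(8.3), np.float64(2.7), np.float64(1.5)]
```

```bash
python3 -c "
import numpy as np
def sim(y,v,P,C,T,kap,b,park=None,ret=()):
    t=T[0];h=.001;out=[]
    while t<T[-1]-1e-9:
        p=np.interp(t,T,P);c=np.interp(t,T,C)
        a=9.81*((y-c)/2.04-(p+b-kap*(y-c)))
        v+=a*h;y+=v*h
        if park and (y-c)<park: y=park+c;v=max(v,0)
        t+=h
        if any(abs(t-r)<h/2 for r in ret): out.append(((y-c)*1e3).round(1))
    return out
for kap in(0,.05,.1,.14):
  for b in(-.003,0,.003):
    A=sim(-.069,0,np.array([-23.5,-48.9,-74.6,-75.2,-60.4,-60.1,-61])*1e-3,np.zeros(7),[14.675,14.8,14.925,15.05,15.175,15.225,15.275],kap,b,-.069,(15.175,15.225,15.275))
    B=sim(.0278+.0039,.0579,np.array([-2.1,70.5,27.2,-22.8,-2.2,-2.4])*1e-3,np.array([3.9,8,12,15,16.5,14.5])*1e-3,[17.1,17.225,17.35,17.475,17.6,17.65],kap,b,None,(17.6,17.649))
    print(kap,b,A,B)
print('obs',[-52.7,-46.7,-40.6],[41.3,47.6])
"
```

```text
0 -0.003 [np.float64(-39.4), np.float64(-30.7), np.float64(-20.9)] [np.float64(28.6), np.float64(33.3)]
0 0 [np.float64(-42.8), np.float64(-34.9), np.float64(-26.0)] [np.float64(24.6), np.float64(28.3)]
0 0.003 [np.float64(-45.9), np.float64(-38.8), np.float64(-30.9)] [np.float64(20.5), np.float64(23.3)]
0.05 -0.003 [np.float64(-43.1), np.float64(-35.3), np.float64(-26.4)] [np.float64(30.6), np.float64(35.7)]
0.05 0 [np.float64(-46.2), np.float64(-39.2), np.float64(-31.2)] [np.float64(26.5), np.float64(30.7)]
0.05 0.003 [np.float64(-49.1), np.float64(-42.9), np.float64(-35.8)] [np.float64(22.4), np.float64(25.6)]
0.1 -0.003 [np.float64(-46.5), np.float64(-39.6), np.float64(-31.6)] [np.float64(32.6), np.float64(38.2)]
0.1 0 [np.float64(-49.4), np.float64(-43.2), np.float64(-36.2)] [np.float64(28.5), np.float64(33.1)]
0.1 0.003 [np.float64(-52.1), np.float64(-46.6), np.float64(-40.5)] [np.float64(24.3), np.float64(28.0)]
0.14 -0.003 [np.float64(-49.1), np.float64(-42.8), np.float64(-35.6)] [np.float64(34.3), np.float64(40.3)]
0.14 0 [np.float64(-51.8), np.float64(-46.3), np.float64(-40.0)] [np.float64(30.1), np.float64(35.1)]
0.14 0.003 [np.float64(-54.3), np.float64(-49.5), np.float64(-44.1)] [np.float64(25.9), np.float64(29.9)]
obs [-52.7, -46.7, -40.6] [41.3, 47.6]
```

```bash
rm log.json; sed -i 's/a=W2\*(y-c-2.04\*(p+b))/a=9.81*((y-c)*(1\/2.04+KAP)-(p+b))/; s/^W2=.*log/KAP=.14;L='"'"'log/; s/2\.19/2.486/g' mpc.py; grep -n "KAP\|2.486" mpc.py|head; python3 -c "
from mpc import *
r=step([],1)
for b in(-.001,.001):plan(.069,0,b,r['p1'],8,wd=.03)"
```

```text
3:KAP=.14;L='log.json'
12:        a=9.81*((y-c)*(1/2.04+KAP)-(p+b)); v+=a*h; y+=v*h
44:        return Y-c,V,q,C+[30*(Y-c+V/2.486)/.01,10*(Y-c)/.01,6*(q+b)/.01]+list(np.diff(u)/wd),T
t 19.80 y 69.9 z 74.8 p 25.8 roll 0.0 yaw 0.115 o [ 0.4615 -0.2743  0.1297]
8 rows: wy [-0.0165 -0.0044  0.0067  0.0129  0.0135  0.0086 -0.0009 -0.0116] dp [ 52.   13.8 -20.9 -40.4 -42.4 -27.    2.9  36.5] -> y 0.7 v -1.9 p+b -0.7 [np.float64(68.9), np.float64(64.1), np.float64(52.4), np.float64(36.2), np.float64(19.9), np.float64(7.8), np.float64(2.0), np.float64(0.9)]
8 rows: wy [-0.016  -0.0041  0.0067  0.0128  0.0133  0.0085 -0.001  -0.0115] dp [ 50.1  12.8 -21.1 -40.1 -41.8 -26.6   3.   36.1] -> y 0.7 v -1.8 p+b -0.7 [np.float64(68.8), np.float64(63.8), np.float64(52.1), np.float64(35.9), np.float64(19.7), np.float64(7.7), np.float64(2.0), np.float64(0.9)]
```

>>> {"op": "apply_moves", "data": {"series": [{"x": 0, "y": 0, "z": 0, "wx": 0, "wy": -0.016, "wz": 0, "fingers": -1}, {"x": 0, "y": 0, "z": 0, "wx": 0, "wy": -0.004, "wz": 0, "fingers": -1}, {"x": 0, "y": 0, "z": 0, "wx": 0, "wy": 0.007, "wz": 0, "fingers": -1}, {"x": 0, "y": 0, "z": 0, "wx": 0, "wy": 0.013, "wz": 0, "fingers": -1}, {"x": 0, "y": 0, "z": 0, "wx": 0, "wy": 0.013, "wz": 0, "fingers": -1}]}}

```text
clock: 20.48
tool_pos: [0.4616, -0.2782, 0.2249]
eef_rot: [0.746, -0.665, 0.007, 0.006]
contact_force: [0.6, -0.6, -10.2]
opening: 0.151
```

```bash
python3 -c "
from mpc import *
r=step([.0503,.0126,-.022,-.0408,-.0408],2);goto(r)
y,v,b=fit(.13,.0005,.0)
for n in(3,4,5):plan(y,v,b,r['p1'],n,wd=.03)"
```

```text
row dt 0.125 tilt err -4.5
t 20.48 y 43.6 z 76.0 p -19.4 roll -0.4 yaw 0.115 o [ 0.462  -0.2784  0.1294]
t 20.52 y 40.9 z 76.0 p -19.4 roll -0.2 yaw 0.117 o [ 0.462  -0.2767  0.1295]
shift tool xyz [-0.0012  0.0003 -0.0005] wx -0.0001 wz 0.0013
est y 41.0 v 11.8 b -0.0  resid [0. 0.]
3 rows: wy [-0.0451  0.0323  0.0098] dp [ 141.6 -101.4  -30.7] -> y 18.1 v -47.0 p+b -7.9 [np.float64(41.6), np.float64(33.0), np.float64(23.6)]
4 rows: wy [-0.0459  0.0228  0.0344 -0.0152] dp [ 144.1  -71.8 -108.1   47.8] -> y 9.5 v -24.7 p+b -5.5 [np.float64(41.5), np.float64(31.4), np.float64(18.7), np.float64(12.4)]
5 rows: wy [-0.0385  0.0061  0.0297  0.017  -0.0188] dp [121.  -19.  -93.2 -53.3  59.1] -> y 4.2 v -10.9 p+b -2.9 [np.float64(42.3), np.float64(34.4), np.float64(19.9), np.float64(9.0), np.float64(5.5)]
```

```bash
cat > fit.py <<'E'
import numpy as np
from scipy.optimize import least_squares
# looks: t,y,p,ox,oy ; None p -> rows
Lk=[(14.575,-68.4,-23.5,.4624,-.2771),(15.18,-52.7,-60.4,.4629,-.2796),(15.225,-46.7,-60.1,.463,-.2803),(15.275,-40.6,-61,.4629,-.2809),(15.70,2.3,46.8,.4617,-.2715),(15.75,2.5,46.6,.4616,-.2713),(16.05,-2.8,-44.1,.4627,-.279),(16.10,-1.8,-44.7,.4626,-.2791),(16.4,14.1,-.5,.462,-.2766),(16.45,12.6,.5,.4622,-.2731),(17.0,19.6,-2.2,.463,-.2678),(17.05,24.0,-2.1,.463,-.2697),(17.6,41.3,-2.2,.4596,-.2574),(17.65,47.6,-2.4,.4596,-.2594)]
rows=[(14.675,[-25.1,-25.1,0,15.7]),(15.325,[78.5,28.3,0]),(15.80,[66*-1,-22]),(16.15,[75.4,-31.4]),(16.5,[62.8,-47.1,-44,25.1]),(17.1,[72.3,-44,-50.3,22])]
L2=[(19.8,69.,25.8,.4615,-.2743),(20.475,43.6,-19.4,.462,-.2784),(20.525,40.9,-19.4,.462,-.2767)]
rows2=[(19.85,[50.3,12.6,-22,-40.8,-40.8])]
def knots(Lk,rows):
    K=[(t,p) for t,_,p,_,_ in Lk]
    for t,r in rows:
        p0=[p for a,_,p,_,_ in Lk if a<t][-1];p1=[p for a,_,p,_,_ in Lk if a>t][0];c=np.cumsum(r);e=p1-p0-c[-1];K.append((t,p0))
        K+=[(t+.125*(i+1),p0+c[i]+e*(i+1)/len(r)) for i in range(len(r)-1)]
    K.sort();return np.array(K)
def cp(p,ox,oy): return -np.sin(.113)*ox+np.cos(.113)*oy+.325-.07*np.sin(p*1e-3)
def sim(x,Lk,rows,park,pivot):
    kap,b,dly,s,fr=x;K=knots(Lk,rows);T=[l[0] for l in Lk]
    # pivot part of c moves with p, the rest linear between looks
    rest=[cp(l[2],l[3],l[4])-pivot*l[2]*1e-3 for l in Lk]
    h=.0025;t=T[0];y=Lk[0][1]*1e-3;w=None;v=0;out=[];i=1;par=True
    while i<len(T):
        p=np.interp(t-dly,K[:,0],K[:,1])*1e-3;c=np.interp(t,T,rest)+pivot*p
        if w is None: w=y+c
        y=w-c
        a=s*9.81*(y/2.04-(p+b-kap*y))-fr*np.tanh(v/.005)
        if par and a*np.sign(-park)<0: w=park+c;v=0
        else: par=False;v+=a*h;w+=v*h
        t+=h
        if t>=T[i]-1e-9: out.append((w-c)*1e3-Lk[i][1]);i+=1
    return out
def res(x,piv=.025): 
    # windowed: full sims
    return sim(x,Lk[:6],rows[:2],-.069,piv)+sim(x,L2,rows2,.069,piv)
if __name__=="__main__":
    for fix in('all','nodelay','nofr','delayonly'):
        m={'all':[1,1,1,1,1],'nodelay':[1,1,0,1,1],'nofr':[1,1,1,0,0],'delayonly':[0,1,1,0,0]}[fix];m=np.array(m,bool)
        x0=np.array([0. if fix=='delayonly' else .1,0,.03,1,0])
        if fix=='nodelay':x0[2]=0
        def f(u):
            x=x0.copy();x[m]=u;return np.r_[res(x),(x-[.1,0,.02,1,.02])/[.1,.003,.04,.1,.02]]
        r=least_squares(f,x0[m],x_scale=np.array([.1,.005,.05,.2,.05])[m],diff_step=.01);x=x0.copy();x[m]=r.x
        print(fix,x.round(4),np.round(res(x),1))
E
python3 fit.py
```

```text
all [ 0.1947 -0.0033 -0.014   0.9754  0.0275] [ 0.4 -0.4 -0.2 -0.2  0.2 -0.4  0.2]
nodelay [ 0.1575 -0.0035  0.      0.9653  0.0493] [-0.3 -1.2 -1.2 -0.1  0.5 -0.3  0. ]
nofr [ 0.2416 -0.0032 -0.0204  1.      0.    ] [ 0.4 -0.4 -0.2 -0.2  0.2 -0.5  0.3]
delayonly [0.     0.0051 0.2446 1.     0.    ] [-13.5 -16.8 -19.3  -1.    7.7  -1.2  -8.5]
```

```bash
sed -i 's/^KAP=.14/KAP=.2/; s/-(p+b)); v+=a\*h/-(p+b))-.025*np.tanh(v\/.005); v+=a*h/; s/2\.486/2.59/g' mpc.py;  python3 -c "
from mpc import *
K=[k for k in H if k[0]>20.45];print(np.round(K[-1][1],4))
H[:]=K
y,v,b=fit(.2,.0005,-.003)
for n in(4,5,6):plan(y,v,b,K[-1][1],n,wd=.03)"
```

```text
-0.0174
est y 41.2 v 16.0 b -3.0  resid [ 0. -0.]
4 rows: wy [-0.0481  0.0209  0.0346 -0.0123] dp [ 151.   -65.7 -108.7   38.5] -> y 9.6 v -26.1 p+b -5.3 [np.float64(42.2), np.float64(32.6), np.float64(19.7), np.float64(12.8)]
5 rows: wy [-0.0406  0.0044  0.0295  0.018  -0.0169] dp [127.4 -13.9 -92.5 -56.7  53.2] -> y 4.4 v -11.9 p+b -2.9 [np.float64(43.1), np.float64(35.7), np.float64(21.3), np.float64(10.0), np.float64(5.9)]
6 rows: wy [-0.0324 -0.0045  0.0167  0.0209  0.0076 -0.0142] dp [101.9  14.2 -52.6 -65.5 -23.9  44.7] -> y 2.1 v -5.8 p+b -1.6 [np.float64(44.0), np.float64(40.0), np.float64(28.0), np.float64(14.2), np.float64(5.5), np.float64(2.9)]
```

>>> {"op": "apply_moves", "data": {"series": [{"x": 0, "y": 0, "z": 0, "wx": 0, "wy": -0.032, "wz": 0, "fingers": -1}, {"x": 0, "y": 0, "z": 0, "wx": 0, "wy": -0.005, "wz": 0, "fingers": -1}, {"x": 0, "y": 0, "z": 0, "wx": 0, "wy": 0.017, "wz": 0, "fingers": -1}, {"x": 0, "y": 0, "z": 0, "wx": 0, "wy": 0.021, "wz": 0, "fingers": -1}]}}

```text
clock: 21.08
tool_pos: [0.4616, -0.2765, 0.2248]
eef_rot: [0.747, -0.665, 0.008, 0.007]
contact_force: [0.3, 0.2, -10.5]
opening: 0.152
```

```bash
python3 -c "
from mpc import *
r=step([.1005,.0157,-.0534,-.066],2);goto(r)
y1,v1,b1=fit(.13,.0005,-.003);y,v,b=fit(.9,.002,-.003)
for n in(4,5,6):plan((y+y1)/2,(v+v1)/2,-.003,r['p1'],n,wd=.03)"
```

```text
row dt 0.125 tilt err -1.7
t 21.07 y 11.7 z 76.8 p -22.3 roll -0.2 yaw 0.117 o [ 0.462  -0.277   0.1293]
t 21.12 y 3.4 z 77.2 p -22.4 roll 0.1 yaw 0.121 o [ 0.462  -0.2742  0.1295]
shift tool xyz [ 0.0023  0.0008 -0.0005] wx 0.0 wz 0.0026
est y -1.7 v -90.0 b -3.0  resid [ 0. -0.]
est y -1.0 v -81.7 b -2.0  resid [ 0.3 -0.3 -0.6  0.5]
4 rows: wy [ 0.0118 -0.0079 -0.0121  0.0007] dp [-36.9  24.7  38.1  -2.1] -> y -2.7 v 7.4 p+b 1.5 [np.float64(-8.6), np.float64(-8.8), np.float64(-5.8), np.float64(-3.7)]
5 rows: wy [ 0.0094 -0.0033 -0.0102 -0.0068  0.0035] dp [-29.4  10.4  32.1  21.2 -11.1] -> y -1.4 v 3.8 p+b 0.9 [np.float64(-8.9), np.float64(-9.9), np.float64(-6.7), np.float64(-3.4), np.float64(-1.9)]
6 rows: wy [ 0.0069 -0.0008 -0.0064 -0.0073 -0.0031  0.0035] dp [-21.6   2.4  20.2  22.9   9.9 -10.9] -> y -0.8 v 2.1 p+b 0.5 [np.float64(-9.2), np.float64(-11.2), np.float64(-8.8), np.float64(-4.8), np.float64(-2.0), np.float64(-1.1)]
```

>>> {"op": "apply_moves", "data": {"series": [{"x": 0, "y": 0, "z": 0, "wx": 0, "wy": 0.012, "wz": 0.001, "fingers": -1}, {"x": 0, "y": 0, "z": 0, "wx": 0, "wy": -0.008, "wz": 0.001, "fingers": -1}, {"x": 0, "y": 0, "z": 0, "wx": 0, "wy": -0.012, "wz": 0, "fingers": -1}, {"x": 0, "y": 0, "z": 0, "wx": 0, "wy": 0.001, "wz": 0, "fingers": -1}]}}

```text
clock: 21.68
tool_pos: [0.4616, -0.2735, 0.2251]
eef_rot: [0.746, -0.666, -0.004, -0.003]
contact_force: [0.3, -0.1, -10.2]
opening: 0.15
```

```bash
cat > cyc.py <<'E'
from mpc import *
def cyc(wys,sh=0.):
    r=step([-w*np.pi for w in wys],2);goto(r)
    y1,v1,b1=fit(.13,.0005,-.003);y,v,b=fit(1.2,.002,-.003)
    for n in(4,5,6):plan(y,(2*v+v1)/3,b,r['p1'],n,wd=.03,sh=sh)
E
python3 -c "
from cyc import *
cyc([.012,-.008,-.012,.001])"
```

```text
row dt 0.125 tilt err 6.4
t 21.68 y -19.0 z 76.8 p 9.2 roll 0.5 yaw 0.114 o [ 0.4616 -0.271   0.1296]
t 21.73 y -21.8 z 77.0 p 9.1 roll 0.8 yaw 0.115 o [ 0.4614 -0.2704  0.1296]
shift tool xyz [ 0.0072  0.0006 -0.0005] wx 0.0002 wz 0.0006
est y -25.1 v -58.4 b -3.0  resid [ 0. -0.]
est y -24.4 v -48.8 b -1.9  resid [ 0.4 -0.4 -0.7  0.6]
4 rows: wy [ 0.0364 -0.0158 -0.0269  0.0074] dp [-114.3   49.8   84.4  -23.1] -> y -7.1 v 19.3 p+b 3.9 [np.float64(-28.9), np.float64(-23.7), np.float64(-14.6), np.float64(-9.5)]
5 rows: wy [ 0.0305 -0.0033 -0.0228 -0.0146  0.0119] dp [-95.7  10.4  71.7  45.9 -37.3] -> y -3.4 v 9.2 p+b 2.2 [np.float64(-29.6), np.float64(-26.1), np.float64(-16.1), np.float64(-7.8), np.float64(-4.6)]
6 rows: wy [ 0.0243  0.0033 -0.0131 -0.0165 -0.0064  0.0104] dp [-76.4 -10.4  41.2  51.9  20.2 -32.7] -> y -1.7 v 4.7 p+b 1.2 [np.float64(-30.3), np.float64(-29.4), np.float64(-21.3), np.float64(-11.1), np.float64(-4.4), np.float64(-2.3)]
```

>>> {"op": "apply_moves", "data": {"series": [{"x": 0.003, "y": 0, "z": 0, "wx": 0, "wy": 0.033, "wz": 0, "fingers": -1}, {"x": 0.003, "y": 0, "z": 0, "wx": 0, "wy": -0.014, "wz": 0, "fingers": -1}, {"x": 0, "y": 0, "z": 0, "wx": 0, "wy": -0.024, "wz": 0, "fingers": -1}, {"x": 0, "y": 0, "z": 0, "wx": 0, "wy": 0.008, "wz": 0, "fingers": -1}]}}

```text
clock: 22.28
tool_pos: [0.4624, -0.2753, 0.225]
eef_rot: [0.748, -0.664, -0.001, 0.0]
contact_force: [0.6, -0.3, -9.6]
opening: 0.153
```

```bash
python3 -c "
from cyc import *
cyc([.033,-.014,-.024,.008])"
```

```text
row dt 0.125 tilt err 0.5
t 22.27 y -26.4 z 77.0 p 0.2 roll 1.3 yaw 0.118 o [ 0.4624 -0.2736  0.1295]
t 22.32 y -30.3 z 76.6 p 0.7 roll 1.7 yaw 0.122 o [ 0.4623 -0.271   0.1295]
shift tool xyz [ 0.0071  0.0019 -0.0005] wx 0.0005 wz 0.0028
est y -33.1 v -39.3 b -3.0  resid [ 0. -0.]
est y -32.7 v -33.4 b -2.1  resid [ 0.5 -0.5 -0.4  0.4]
4 rows: wy [ 0.037  -0.0191 -0.0293  0.0101] dp [-116.2   60.1   92.2  -31.8] -> y -7.9 v 21.5 p+b 4.4 [np.float64(-34.9), np.float64(-27.2), np.float64(-16.3), np.float64(-10.6)]
5 rows: wy [ 0.0305 -0.0052 -0.0249 -0.015   0.0139] dp [-95.8  16.3  78.3  47.3 -43.8] -> y -3.6 v 9.8 p+b 2.4 [np.float64(-35.6), np.float64(-29.8), np.float64(-17.8), np.float64(-8.3), np.float64(-4.9)]
6 rows: wy [ 0.0237  0.0023 -0.0143 -0.0174 -0.0063  0.0116] dp [-74.4  -7.2  45.1  54.5  19.8 -36.5] -> y -1.8 v 4.9 p+b 1.3 [np.float64(-36.4), np.float64(-33.4), np.float64(-23.4), np.float64(-11.9), np.float64(-4.6), np.float64(-2.4)]
```

```bash
cat > fit2.py <<'E'
from fit import *
S1=(Lk[1:],rows[1:])
L3=[(20.475,43.6,-19.4,.462,-.2784),(20.525,40.9,-19.4,.462,-.2767),(21.075,11.7,-22.3,.462,-.277),(21.125,3.4,-22.4,.462,-.2742),(21.675,-19.0,9.2,.4616,-.271),(21.725,-21.8,9.1,.4614,-.2704),(22.275,-26.4,.2,.4624,-.2736),(22.325,-30.3,.7,.4623,-.271)]
S3=(L3,[(20.575,[100.5,15.7,-53.4,-66]),(21.175,[-37.7,25.1,37.7,-3.1]),(21.775,[-103.7,44,75.4,-25.1])])
def seg(g,y0,v0,Lk,rows,pivot):
    kap,b,dly,s,fr,piv=g;K=knots(Lk,rows);T=[l[0] for l in Lk]
    rest=[cp(l[2],l[3],l[4])-piv*l[2]*1e-3 for l in Lk]
    h=.0025;t=T[0];w=None;v=v0;out=[(y0*1e3-Lk[0][1])];i=1
    while i<len(T):
        p=np.interp(t-dly,K[:,0],K[:,1])*1e-3;c=np.interp(t,T,rest)+piv*p
        if w is None: w=y0+c
        y=w-c;a=s*9.81*(y/2.04-(p+b-kap*y))-fr*np.tanh(v/.005);v+=a*h;w+=v*h;t+=h
        if t>=T[i]-1e-9: out.append((w-np.interp(t,T,rest)-piv*np.interp(t-dly,K[:,0],K[:,1])*1e-3)*1e3-Lk[i][1]);i+=1
    return out
def run(x,m,x0):
    g=x0.copy();g[m]=x[:m.sum()];u=x[m.sum():]
    return g,np.r_[seg(g,u[0],u[1],*S1,0),seg(g,u[2],u[3],*S3,0)]
pr=np.array([.1,0,.0,1,.02,.02]);sd=np.array([.1,.004,.05,.15,.03,.04])
for name,m in(('full',[1,1,1,1,1,1]),('nodly',[1,1,0,1,1,0]),('kap,dly',[1,1,1,0,0,0]),('dly,piv',[0,1,1,0,0,1]),('scale',[1,1,0,1,0,0])):
    m=np.array(m,bool);x0=pr.copy()
    if not m[0]:x0[0]=0
    if not m[4]:x0[4]=0
    f=lambda x:(lambda g,r:np.r_[r/1.,(g-pr)/sd])(*run(x,m,x0))
    r=least_squares(f,np.r_[x0[m],-.0527,.12,.0436,-.03],x_scale=np.r_[sd[m],.002,.03,.002,.03],diff_step=1e-3)
    g,e=run(r.x,m,x0);print(name,g.round(4),'cost',round(r.cost,1),e.round(1))
E
python3 fit2.py
```

```text
full [ 1.8920e-01  8.0000e-04 -1.1800e-02  1.0247e+00 -8.6000e-03 -1.0300e-02] cost 4.0 [ 1.1  0.2  0.2 -0.3 -0.1 -0.3 -0.4 -0.8 -0.2  1.   1.3 -0.7  0.2 -0.3
 -0.  -0.   0.   0.2 -0.   0.  -0.1]
nodly [2.4610e-01 6.0000e-04 0.0000e+00 1.0175e+00 4.1000e-03 2.0000e-02] cost 2.7 [ 0.2 -0.5 -0.5  0.   0.3  0.1 -0.2 -0.8 -0.3  0.6  0.8 -0.6  0.3  0.1
 -0.1  0.  -0.1  0.  -0.   0.1 -0.1]
kap,dly [ 2.414e-01  6.000e-04 -5.100e-03  1.000e+00  0.000e+00  2.000e-02] cost 2.8 [ 0.5 -0.2 -0.2 -0.3 -0.1  0.1 -0.1 -0.8 -0.3  0.7  0.9 -0.7  0.3  0.1
 -0.1 -0.1 -0.1  0.2  0.1  0.1 -0.1]
dly,piv [ 0.     -0.      0.0117  1.      0.     -0.1654] cost 50.4 [ 2.3  0.  -1.3 -2.3 -1.6 -0.3 -1.   0.1  0.3  4.   4.5 -1.1 -1.1 -0.1
 -0.1  2.   0.6 -3.  -2.9  0.4  1. ]
scale [2.3130e-01 5.0000e-04 0.0000e+00 1.0277e+00 0.0000e+00 2.0000e-02] cost 2.9 [ 0.6 -0.3 -0.4  0.   0.3 -0.1 -0.4 -0.9 -0.4  0.6  0.8 -0.6  0.4  0.
 -0.2  0.4  0.2  0.  -0.   0.  -0. ]
```

```bash
sed -i 's/^KAP=.2/KAP=.245/; s/-\.025\*np\.tanh(v\/\.005)//; s/2\.59/2.69/g; s/c,c+sh\/rows);q+=d;c+=sh\/rows/c,c+sh\/rows+.02*d);q+=d;c+=sh\/rows+.02*d/' mpc.py
python3 - <<'E'
s=open('mpc.py').read()
s=s.replace("ca+(cn-ca)*(i+1)/len(dps)]","ca+(cn-ca-.02*(p-pa))*(i+1)/len(dps)+.02*(q+e*(i+1)/len(dps))]")
open('mpc.py','w').write(s)
c=open('cyc.py').read()
i=c.index('    y1')
c=c[:i]+'''    est(r,sh)
def est(r,sh=0.):
    y,v,b=fit(2.0,.0015,.0006)
    for n in(4,5,6):plan(y,v,b,r['p1'],n,wd=.03,sh=sh)
'''
open('cyc.py','w').write(c)
E
python3 -c "
from cyc import *
for sh in(0,-.006): est(dict(p1=H[-1][1]),sh)"
```

```text
est y -33.4 v -44.8 b -0.4  resid [-0.3 -0.1  0.3  0.3  0.  -0.1]
4 rows: wy [ 0.0411 -0.021  -0.0322  0.0112] dp [-129.    65.9  101.3  -35.3] -> y -8.9 v 25.0 p+b 4.6 [np.float64(-34.3), np.float64(-28.0), np.float64(-18.6), np.float64(-11.8)]
5 rows: wy [ 0.0347 -0.0064 -0.0281 -0.0166  0.0162] dp [-109.    20.1   88.4   52.1  -50.8] -> y -4.1 v 11.5 p+b 2.5 [np.float64(-35.4), np.float64(-30.1), np.float64(-19.0), np.float64(-10.0), np.float64(-5.5)]
6 rows: wy [ 0.0276  0.002  -0.0168 -0.0198 -0.0068  0.0139] dp [-86.6  -6.2  52.9  62.1  21.2 -43.8] -> y -2.0 v 5.6 p+b 1.4 [np.float64(-36.7), np.float64(-33.9), np.float64(-24.2), np.float64(-12.9), np.float64(-5.6), np.float64(-2.7)]
est y -33.4 v -44.8 b -0.4  resid [-0.3 -0.1  0.3  0.3  0.  -0.1]
4 rows: wy [ 0.0372 -0.018  -0.0287  0.0088] dp [-116.8   56.6   90.2  -27.8] -> y -7.8 v 21.9 p+b 4.0 [np.float64(-33.4), np.float64(-27.1), np.float64(-17.7), np.float64(-10.4)]
5 rows: wy [ 0.0317 -0.0053 -0.0251 -0.0152  0.0137] dp [-99.5  16.5  78.7  47.7 -42.9] -> y -3.6 v 10.2 p+b 2.2 [np.float64(-34.7), np.float64(-29.5), np.float64(-19.0), np.float64(-10.0), np.float64(-4.8)]
6 rows: wy [ 0.0254  0.0022 -0.015  -0.0179 -0.0065  0.012 ] dp [-79.9  -6.8  47.3  56.3  20.3 -37.7] -> y -1.8 v 5.0 p+b 1.3 [np.float64(-36.1), np.float64(-33.3), np.float64(-24.2), np.float64(-13.3), np.float64(-6.0), np.float64(-2.4)]
```

>>> {"op": "apply_moves", "data": {"series": [{"x": 0.0015, "y": 0, "z": 0, "wx": 0, "wy": 0.032, "wz": 0.001, "fingers": -1}, {"x": 0.0015, "y": 0, "z": 0, "wx": 0, "wy": -0.005, "wz": 0.001, "fingers": -1}, {"x": 0.0015, "y": 0, "z": 0, "wx": 0, "wy": -0.025, "wz": 0, "fingers": -1}, {"x": 0.0015, "y": 0, "z": 0, "wx": 0, "wy": -0.015, "wz": 0, "fingers": -1}, {"x": 0.0015, "y": 0, "z": 0, "wx": 0, "wy": 0.014, "wz": 0, "fingers": -1}]}}

```text
clock: 23.0
tool_pos: [0.4634, -0.2772, 0.2259]
eef_rot: [0.748, -0.663, -0.0, 0.0]
contact_force: [-0.8, -1.4, -10.4]
opening: 0.15
```

```bash
python3 -c "
from cyc import *
cyc([.032,-.005,-.025,-.015,.014])"
```

```text
row dt 0.125 tilt err 1.4
t 23.00 y -9.6 z 77.1 p 0.4 roll 0.4 yaw 0.120 o [ 0.4634 -0.2755  0.1304]
t 23.05 y -12.6 z 77.4 p 0.1 roll 0.4 yaw 0.124 o [ 0.4637 -0.2726  0.1307]
shift tool xyz [0.0054 0.0034 0.001 ] wx 0.0001 wz 0.0036
est y -13.9 v -3.5 b 0.1  resid [ 0.7  0.8 -0.3 -0.6 -0.4  0.4]
4 rows: wy [ 0.0142 -0.0074 -0.011   0.0045] dp [-44.7  23.2  34.7 -14.1] -> y -3.1 v 8.8 p+b 1.6 [np.float64(-13.1), np.float64(-10.2), np.float64(-6.6), np.float64(-4.2)]
5 rows: wy [ 0.012  -0.0022 -0.0096 -0.0055  0.0059] dp [-37.6   6.8  30.2  17.4 -18.4] -> y -1.4 v 4.0 p+b 0.9 [np.float64(-13.5), np.float64(-11.0), np.float64(-6.8), np.float64(-3.5), np.float64(-1.9)]
6 rows: wy [ 0.0095  0.0008 -0.0056 -0.0066 -0.0022  0.0049] dp [-29.7  -2.4  17.7  20.8   6.9 -15.4] -> y -0.7 v 1.9 p+b 0.5 [np.float64(-14.0), np.float64(-12.3), np.float64(-8.6), np.float64(-4.5), np.float64(-1.9), np.float64(-0.9)]
```

>>> {"op": "apply_moves", "data": {"series": [{"x": 0.001, "y": 0.001, "z": 0, "wx": 0, "wy": 0.012, "wz": 0.001, "fingers": -1}, {"x": 0.001, "y": 0.001, "z": 0, "wx": 0, "wy": -0.002, "wz": 0.001, "fingers": -1}, {"x": 0, "y": 0.001, "z": 0, "wx": 0, "wy": -0.009, "wz": 0.001, "fingers": -1}, {"x": 0, "y": 0, "z": 0, "wx": 0, "wy": -0.005, "wz": 0, "fingers": -1}, {"x": 0, "y": 0, "z": 0, "wx": 0, "wy": 0.005, "wz": 0, "fingers": -1}]}}

```text
clock: 23.72
tool_pos: [0.4618, -0.2737, 0.2269]
eef_rot: [0.748, -0.664, -0.0, -0.0]
contact_force: [-0.6, 0.2, -9.5]
opening: 0.153
```

```bash
python3 -c "
from cyc import *
cyc([.012,-.002,-.009,-.005,.005])"
```

```text
row dt 0.125 tilt err 1.6
t 23.73 y -7.1 z 77.1 p 0.9 roll -0.2 yaw 0.119 o [ 0.4619 -0.2719  0.1314]
t 23.77 y -8.6 z 77.0 p 0.8 roll 0.1 yaw 0.121 o [ 0.4618 -0.2709  0.1314]
shift tool xyz [0.0066 0.001  0.0018] wx 0.0 wz 0.0025
est y -9.9 v -16.3 b 1.0  resid [ 0.1 -0.  -0.2  0.1  0.1 -0.1]
4 rows: wy [ 0.0137 -0.0063 -0.0103  0.0033] dp [-43.   19.9  32.2 -10.3] -> y -2.8 v 7.9 p+b 1.4 [np.float64(-10.4), np.float64(-8.7), np.float64(-5.9), np.float64(-3.7)]
5 rows: wy [ 0.0117 -0.0017 -0.009  -0.0054  0.005 ] dp [-36.7   5.5  28.2  17.  -15.8] -> y -1.3 v 3.7 p+b 0.8 [np.float64(-10.8), np.float64(-9.4), np.float64(-6.0), np.float64(-3.2), np.float64(-1.8)]
6 rows: wy [ 0.0094  0.0009 -0.0054 -0.0064 -0.0023  0.0044] dp [-29.5  -2.9  16.8  20.2   7.1 -13.9] -> y -0.6 v 1.8 p+b 0.5 [np.float64(-11.2), np.float64(-10.6), np.float64(-7.7), np.float64(-4.1), np.float64(-1.8), np.float64(-0.9)]
```

>>> {"op": "apply_moves", "data": {"series": [{"x": 0.0015, "y": 0, "z": 0, "wx": 0, "wy": 0.012, "wz": 0.001, "fingers": -1}, {"x": 0.0015, "y": 0.0005, "z": 0, "wx": 0, "wy": -0.002, "wz": 0.001, "fingers": -1}, {"x": 0.0015, "y": 0.0005, "z": 0.001, "wx": 0, "wy": -0.009, "wz": 0.001, "fingers": -1}, {"x": 0.0015, "y": 0, "z": 0.001, "wx": 0, "wy": -0.005, "wz": 0, "fingers": -1}, {"x": 0.0015, "y": 0, "z": 0, "wx": 0, "wy": 0.0055, "wz": 0, "fingers": -1}]}}

```text
clock: 24.45
tool_pos: [0.4616, -0.2797, 0.2252]
eef_rot: [0.745, -0.667, 0.0, 0.0]
contact_force: [-0.6, -0.4, -10.2]
opening: 0.151
```

```bash
python3 -c "
from cyc import *
cyc([.012,-.002,-.009,-.005,.0055])"
```

```text
row dt 0.125 tilt err 2.4
t 24.45 y 15.3 z 77.2 p -0.8 roll -0.3 yaw 0.110 o [ 0.4617 -0.2781  0.1297]
t 24.50 y 16.7 z 77.3 p -1.2 roll -0.2 yaw 0.112 o [ 0.4618 -0.2773  0.1298]
shift tool xyz [-0.0012  0.0001 -0.0002] wx -0.0001 wz -0.0004
est y 18.7 v 56.2 b 0.1  resid [-0.   0.   0.   0.1 -0.1  0.1]
4 rows: wy [-0.0301  0.0144  0.0233 -0.0066] dp [ 94.7 -45.4 -73.2  20.8] -> y 6.2 v -17.6 p+b -3.2 [np.float64(21.8), np.float64(18.9), np.float64(12.9), np.float64(8.3)]
5 rows: wy [-0.0257  0.0043  0.0204  0.0124 -0.011 ] dp [ 80.7 -13.6 -64.2 -39.1  34.5] -> y 2.9 v -8.3 p+b -1.8 [np.float64(22.6), np.float64(20.4), np.float64(13.3), np.float64(7.1), np.float64(3.9)]
6 rows: wy [-0.0206 -0.0016  0.0124  0.0147  0.0053 -0.0098] dp [ 64.8   5.1 -38.9 -46.2 -16.6  30.9] -> y 1.5 v -4.1 p+b -1.0 [np.float64(23.5), np.float64(23.1), np.float64(17.0), np.float64(9.2), np.float64(4.1), np.float64(2.0)]
```

>>> {"op": "apply_moves", "data": {"series": [{"x": -0.002, "y": 0, "z": 0, "wx": 0, "wy": -0.03, "wz": 0, "fingers": -1}, {"x": 0, "y": 0, "z": 0, "wx": 0, "wy": 0.0145, "wz": 0, "fingers": -1}, {"x": 0, "y": 0, "z": 0, "wx": 0, "wy": 0.023, "wz": 0, "fingers": -1}, {"x": 0, "y": 0, "z": 0, "wx": 0, "wy": -0.006, "wz": 0, "fingers": -1}]}}

```text
clock: 25.05
tool_pos: [0.4618, -0.2755, 0.2254]
eef_rot: [0.747, -0.665, 0.002, 0.001]
contact_force: [1.0, 1.0, -10.5]
opening: 0.15
```

```bash
python3 -c "
from cyc import *
cyc([-.03,.0145,.023,-.006])"
```

```text
row dt 0.125 tilt err 1.1
t 25.05 y 3.9 z 77.1 p -3.9 roll -0.5 yaw 0.116 o [ 0.462  -0.2742  0.1299]
t 25.10 y 4.8 z 77.4 p -4.2 roll -0.7 yaw 0.113 o [ 0.4619 -0.2764  0.1299]
shift tool xyz [-0.0024 -0.     -0.0003] wx -0.0002 wz -0.0001
est y 4.1 v -29.5 b 0.6  resid [-0.1  0.1 -0.1 -0.   0.7 -0.6]
4 rows: wy [ 0.0015 -0.0007 -0.0016 -0.0009] dp [-4.9  2.1  5.   2.8] -> y -0.2 v 0.6 p+b 0.1 [np.float64(1.4), np.float64(0.0), np.float64(-0.3), np.float64(-0.3)]
5 rows: wy [ 0.0014 -0.0004 -0.0015 -0.0012  0.0001] dp [-4.4  1.4  4.7  3.6 -0.3] -> y -0.2 v 0.5 p+b 0.1 [np.float64(1.4), np.float64(-0.0), np.float64(-0.4), np.float64(-0.3), np.float64(-0.2)]
6 rows: wy [ 0.0012 -0.0001 -0.0011 -0.0013 -0.0006  0.0004] dp [-3.7  0.5  3.5  4.   2.  -1.3] -> y -0.1 v 0.3 p+b 0.1 [np.float64(1.3), np.float64(-0.2), np.float64(-0.6), np.float64(-0.5), np.float64(-0.2), np.float64(-0.1)]
```

>>> {"op": "apply_moves", "data": {"series": [{"x": 0, "y": 0, "z": 0, "wx": 0, "wy": 0.0015, "wz": 0, "fingers": -1}, {"x": 0, "y": 0, "z": 0, "wx": 0, "wy": -0.0007, "wz": 0, "fingers": -1}, {"x": 0, "y": 0, "z": 0, "wx": 0, "wy": -0.0016, "wz": 0, "fingers": -1}, {"x": 0, "y": 0, "z": 0, "wx": 0, "wy": -0.0009, "wz": 0, "fingers": -1}]}}

```text
clock: 25.65
tool_pos: [0.4614, -0.2803, 0.2251]
eef_rot: [0.744, -0.668, -0.0, -0.001]
contact_force: [0.5, 0.1, -10.2]
opening: 0.153
```

```bash
python3 -c "
from cyc import *
cyc([.0015,-.0007,-.0016,-.0009])"
```

```text
row dt 0.125 tilt err 1.5
t 25.65 y 6.7 z 77.3 p 1.4 roll -0.8 yaw 0.108 o [ 0.4616 -0.2785  0.1296]
t 25.70 y 7.6 z 76.9 p 1.4 roll -0.7 yaw 0.108 o [ 0.4615 -0.2786  0.1295]
shift tool xyz [-0.0037 -0.0006 -0.0006] wx -0.0002 wz -0.0017
est y 8.5 v 21.5 b -0.3  resid [-1.1 -1.1  1.4  0.7 -0.3  0. ]
4 rows: wy [-0.0124  0.0063  0.0098 -0.003 ] dp [ 39.  -19.8 -30.9   9.5] -> y 2.7 v -7.5 p+b -1.4 [np.float64(9.6), np.float64(8.1), np.float64(5.5), np.float64(3.5)]
5 rows: wy [-0.0105  0.002   0.0086  0.0052 -0.0047] dp [ 33.   -6.2 -27.1 -16.2  14.9] -> y 1.2 v -3.5 p+b -0.8 [np.float64(9.9), np.float64(8.8), np.float64(5.7), np.float64(3.0), np.float64(1.7)]
6 rows: wy [-0.0084 -0.0005  0.0052  0.0061  0.0021 -0.0042] dp [ 26.3   1.7 -16.4 -19.2  -6.8  13.1] -> y 0.6 v -1.7 p+b -0.4 [np.float64(10.3), np.float64(9.9), np.float64(7.2), np.float64(3.9), np.float64(1.7), np.float64(0.8)]
```

>>> {"op": "apply_moves", "data": {"series": [{"x": -0.001, "y": 0, "z": 0, "wx": 0, "wy": -0.011, "wz": -0.0005, "fingers": -1}, {"x": -0.001, "y": 0, "z": 0, "wx": 0, "wy": 0.002, "wz": 0, "fingers": -1}, {"x": 0, "y": 0, "z": 0, "wx": 0, "wy": 0.0085, "wz": 0, "fingers": -1}, {"x": 0, "y": 0, "z": 0, "wx": 0, "wy": 0.005, "wz": 0, "fingers": -1}, {"x": 0, "y": 0, "z": 0, "wx": 0, "wy": -0.004, "wz": 0, "fingers": -1}]}}

```text
clock: 26.38
tool_pos: [0.4612, -0.2777, 0.2251]
eef_rot: [0.745, -0.667, 0.0, -0.0]
contact_force: [1.0, 0.2, -10.5]
opening: 0.15
```

```bash
python3 -c "
from cyc import *
cyc([-.011,.002,.0085,.005,-.004])"
```

```text
row dt 0.125 tilt err 0.3
t 26.38 y -7.7 z 77.2 p -0.1 roll -0.8 yaw 0.111 o [ 0.4614 -0.276   0.1296]
t 26.43 y -8.5 z 77.0 p -0.0 roll -1.0 yaw 0.110 o [ 0.4614 -0.2769  0.1296]
shift tool xyz [-0.0023 -0.0006 -0.0005] wx -0.0003 wz -0.001
est y -9.9 v -38.2 b -0.2  resid [ 1.2  0.7 -0.7 -0.5  0.1  0.1]
4 rows: wy [ 0.0176 -0.0084 -0.0137  0.0036] dp [-55.3  26.4  43.  -11.4] -> y -3.6 v 10.2 p+b 1.9 [np.float64(-12.2), np.float64(-10.8), np.float64(-7.5), np.float64(-4.8)]
5 rows: wy [ 0.015  -0.0026 -0.012  -0.0074  0.0063] dp [-47.2   8.1  37.8  23.1 -19.8] -> y -1.7 v 4.9 p+b 1.1 [np.float64(-12.7), np.float64(-11.7), np.float64(-7.7), np.float64(-4.1), np.float64(-2.3)]
6 rows: wy [ 0.0121  0.0009 -0.0073 -0.0087 -0.0032  0.0057] dp [-37.9  -2.8  23.   27.3   9.9 -18. ] -> y -0.9 v 2.4 p+b 0.6 [np.float64(-13.2), np.float64(-13.3), np.float64(-9.9), np.float64(-5.4), np.float64(-2.4), np.float64(-1.1)]
```

>>> {"op": "apply_moves", "data": {"series": [{"x": 0, "y": 0, "z": 0, "wx": 0, "wy": 0.0175, "wz": 0, "fingers": -1}, {"x": 0, "y": 0, "z": 0, "wx": 0, "wy": -0.0085, "wz": 0, "fingers": -1}, {"x": 0, "y": 0, "z": 0, "wx": 0, "wy": -0.0135, "wz": 0, "fingers": -1}, {"x": 0, "y": 0, "z": 0, "wx": 0, "wy": 0.0035, "wz": 0, "fingers": -1}]}}

```text
clock: 26.98
tool_pos: [0.4611, -0.2813, 0.2251]
eef_rot: [0.744, -0.669, -0.002, -0.002]
contact_force: [-0.6, -0.5, -9.4]
opening: 0.151
```

```bash
python3 -c "
from cyc import *
cyc([.0175,-.0085,-.0135,.0035])"
```

```text
row dt 0.125 tilt err 3.0
t 26.98 y -0.4 z 76.9 p 5.5 roll -1.5 yaw 0.106 o [ 0.4613 -0.2791  0.1296]
t 27.02 y -0.6 z 77.1 p 5.5 roll -1.3 yaw 0.107 o [ 0.4613 -0.2779  0.1296]
shift tool xyz [-0.0018 -0.0007 -0.0004] wx -0.0004 wz -0.0018
est y -0.6 v 15.1 b -0.7  resid [-1.2 -1.   0.8  1.1 -0.2 -0.1]
4 rows: wy [-0.001   0.0013  0.0016 -0.0001] dp [ 3.2 -4.  -5.1  0.4] -> y 0.3 v -1.0 p+b -0.2 [np.float64(0.6), np.float64(0.9), np.float64(0.7), np.float64(0.5)]
5 rows: wy [-0.0008  0.0008  0.0015  0.0009 -0.0006] dp [ 2.4 -2.4 -4.6 -2.7  1.8] -> y 0.2 v -0.5 p+b -0.1 [np.float64(0.6), np.float64(1.0), np.float64(0.7), np.float64(0.4), np.float64(0.2)]
6 rows: wy [-0.0005  0.0004  0.001   0.001   0.0004 -0.0006] dp [ 1.5 -1.3 -3.2 -3.1 -1.1  1.8] -> y 0.1 v -0.2 p+b -0.1 [np.float64(0.7), np.float64(1.1), np.float64(0.9), np.float64(0.5), np.float64(0.2), np.float64(0.1)]
```

>>> {"op": "apply_moves", "data": {"series": [{"x": 0, "y": 0, "z": 0, "wx": 0, "wy": -0.001, "wz": -0.0005, "fingers": -1}, {"x": 0, "y": 0, "z": 0, "wx": 0, "wy": 0.0013, "wz": -0.0005, "fingers": -1}, {"x": 0, "y": 0, "z": 0, "wx": 0, "wy": 0.0017, "wz": -0.0005, "fingers": -1}, {"x": 0, "y": 0, "z": 0, "wx": 0, "wy": 0, "wz": 0, "fingers": -1}]}}

```text
clock: 27.58
tool_pos: [0.4612, -0.2786, 0.2253]
eef_rot: [0.747, -0.665, 0.001, -0.0]
contact_force: [-0.2, 0.4, -9.9]
opening: 0.149
```

```bash
sed -i 's/fit(2.0,.0015/fit(1.4,.0015/' cyc.py; python3 -c "
from cyc import *
cyc([-.001,.0013,.0017,0])"
```

```text
row dt 0.125 tilt err -0.4
t 27.57 y -0.8 z 77.3 p -0.6 roll -1.1 yaw 0.115 o [ 0.4614 -0.277   0.1298]
t 27.62 y -1.0 z 77.0 p -0.6 roll -1.2 yaw 0.115 o [ 0.4615 -0.277   0.1298]
shift tool xyz [-0.0019 -0.0005 -0.0003] wx -0.0004 wz 0.0007
est y -1.1 v -4.1 b -0.2  resid [-0.2  0.2  0.1  0.1 -0.1  0.1]
4 rows: wy [ 0.0016 -0.001  -0.0014  0.0004] dp [-5.2  3.   4.5 -1.3] -> y -0.4 v 1.1 p+b 0.2 [np.float64(-1.3), np.float64(-1.1), np.float64(-0.8), np.float64(-0.5)]
5 rows: wy [ 0.0014 -0.0003 -0.0012 -0.0007  0.0007] dp [-4.3  1.1  3.9  2.3 -2.1] -> y -0.2 v 0.5 p+b 0.1 [np.float64(-1.4), np.float64(-1.2), np.float64(-0.8), np.float64(-0.4), np.float64(-0.2)]
6 rows: wy [ 0.0011  0.     -0.0008 -0.0009 -0.0003  0.0006] dp [-3.4 -0.   2.4  2.7  1.  -1.9] -> y -0.1 v 0.2 p+b 0.1 [np.float64(-1.4), np.float64(-1.4), np.float64(-1.0), np.float64(-0.5), np.float64(-0.2), np.float64(-0.1)]
```

>>> {"op": "apply_moves", "data": {"series": [{"x": 0, "y": 0, "z": 0, "wx": 0, "wy": 0.0014, "wz": 0, "fingers": -1}, {"x": 0, "y": 0, "z": 0, "wx": 0, "wy": -0.0003, "wz": 0, "fingers": -1}, {"x": 0, "y": 0, "z": 0, "wx": 0, "wy": -0.0012, "wz": 0, "fingers": -1}, {"x": 0, "y": 0, "z": 0, "wx": 0, "wy": -0.0007, "wz": 0, "fingers": -1}, {"x": 0, "y": 0, "z": 0, "wx": 0, "wy": 0.0007, "wz": 0, "fingers": -1}]}}

```text
clock: 28.3
tool_pos: [0.4612, -0.279, 0.2252]
eef_rot: [0.746, -0.665, 0.001, -0.0]
contact_force: [-0.1, 0.2, -9.4]
opening: 0.149
```

```bash
python3 -c "
from cyc import *
cyc([.0014,-.0003,-.0012,-.0007,.0007])"
```

```text
row dt 0.125 tilt err -0.1
t 28.30 y 2.6 z 77.5 p -0.4 roll -1.2 yaw 0.115 o [ 0.4614 -0.2774  0.1297]
t 28.35 y 3.0 z 76.9 p -0.4 roll -1.2 yaw 0.115 o [ 0.4614 -0.2772  0.1298]
shift tool xyz [-0.0019 -0.0005 -0.0003] wx -0.0004 wz 0.0006
est y 3.5 v 13.0 b -0.4  resid [-0.1 -0.   0.3  0.  -0.1]
4 rows: wy [-0.0065  0.0029  0.0049 -0.0013] dp [ 20.6  -9.1 -15.4   4. ] -> y 1.3 v -3.7 p+b -0.7 [np.float64(4.3), np.float64(3.9), np.float64(2.7), np.float64(1.7)]
5 rows: wy [-0.0056  0.0008  0.0043  0.0027 -0.0023] dp [ 17.6  -2.5 -13.5  -8.4   7.1] -> y 0.6 v -1.8 p+b -0.4 [np.float64(4.5), np.float64(4.2), np.float64(2.8), np.float64(1.5), np.float64(0.8)]
6 rows: wy [-0.0045 -0.0004  0.0026  0.0031  0.0012 -0.0021] dp [14.3  1.4 -8.2 -9.9 -3.6  6.5] -> y 0.3 v -0.9 p+b -0.2 [np.float64(4.7), np.float64(4.8), np.float64(3.5), np.float64(1.9), np.float64(0.9), np.float64(0.4)]
```

>>> {"op": "apply_moves", "data": {"series": [{"x": 0, "y": 0, "z": 0, "wx": 0, "wy": -0.0056, "wz": 0, "fingers": -1}, {"x": 0, "y": 0, "z": 0, "wx": 0, "wy": 0.0008, "wz": 0, "fingers": -1}, {"x": 0, "y": 0, "z": 0, "wx": 0, "wy": 0.0043, "wz": 0, "fingers": -1}, {"x": 0, "y": 0, "z": 0, "wx": 0, "wy": 0.0027, "wz": 0, "fingers": -1}, {"x": 0, "y": 0, "z": 0, "wx": 0, "wy": -0.0023, "wz": 0, "fingers": -1}]}}

```text
clock: 29.02
tool_pos: [0.4612, -0.2784, 0.2253]
eef_rot: [0.747, -0.665, 0.0, -0.0]
contact_force: [-0.4, 1.1, -9.8]
opening: 0.148
```

```bash
python3 -c "
from cyc import *
cyc([-.0056,.0008,.0043,.0027,-.0023])"
```

```text
row dt 0.125 tilt err 0.1
t 29.02 y -3.8 z 77.3 p 0.1 roll -1.1 yaw 0.116 o [ 0.4615 -0.2767  0.1298]
t 29.07 y -3.7 z 77.2 p 0.2 roll -1.2 yaw 0.115 o [ 0.4614 -0.2772  0.1298]
shift tool xyz [-0.0023 -0.0006 -0.0003] wx -0.0004 wz 0.0005
est y -4.6 v -19.6 b 0.3  resid [ 0.1 -0.1  0.5 -0.4]
4 rows: wy [ 0.0088 -0.004  -0.0067  0.0017] dp [-27.8  12.7  21.2  -5.3] -> y -1.8 v 5.0 p+b 0.9 [np.float64(-5.9), np.float64(-5.3), np.float64(-3.7), np.float64(-2.4)]
5 rows: wy [ 0.0076 -0.0012 -0.0059 -0.0037  0.0031] dp [-23.8   3.7  18.6  11.5  -9.6] -> y -0.9 v 2.4 p+b 0.5 [np.float64(-6.1), np.float64(-5.7), np.float64(-3.8), np.float64(-2.0), np.float64(-1.1)]
6 rows: wy [ 0.0061  0.0005 -0.0036 -0.0043 -0.0016  0.0028] dp [-19.2  -1.7  11.3  13.6   5.   -8.8] -> y -0.4 v 1.2 p+b 0.3 [np.float64(-6.3), np.float64(-6.5), np.float64(-4.8), np.float64(-2.6), np.float64(-1.2), np.float64(-0.6)]
```

>>> {"op": "apply_moves", "data": {"series": [{"x": 0, "y": 0, "z": 0, "wx": 0, "wy": 0.008, "wz": 0, "fingers": -1}, {"x": 0, "y": 0, "z": 0, "wx": 0, "wy": -0.0036, "wz": 0, "fingers": -1}, {"x": 0, "y": 0, "z": 0, "wx": 0, "wy": -0.006, "wz": 0, "fingers": -1}, {"x": 0, "y": 0, "z": 0, "wx": 0, "wy": 0.0016, "wz": 0, "fingers": -1}]}}

```text
clock: 29.62
tool_pos: [0.4612, -0.2795, 0.2252]
eef_rot: [0.746, -0.666, 0.001, -0.0]
contact_force: [-0.4, -0.5, -10.5]
opening: 0.15
```

```bash
python3 -c "
from cyc import *
cyc([.008,-.0036,-.006,.0016])"
```

```text
row dt 0.125 tilt err -0.1
t 29.62 y 2.4 z 77.0 p -0.3 roll -1.3 yaw 0.114 o [ 0.4614 -0.2778  0.1297]
t 29.68 y 2.9 z 77.0 p -0.2 roll -1.2 yaw 0.115 o [ 0.4614 -0.2773  0.1297]
shift tool xyz [-0.0017 -0.0005 -0.0003] wx -0.0004 wz 0.0005
est y 4.1 v 27.2 b -1.1  resid [-0.1  0.4  0.1 -0.3  0.2]
4 rows: wy [-0.0106  0.0044  0.0078 -0.0016] dp [ 33.3 -13.7 -24.4   4.9] -> y 2.0 v -5.7 p+b -1.0 [np.float64(6.0), np.float64(5.7), np.float64(4.1), np.float64(2.7)]
5 rows: wy [-0.0092  0.0012  0.0068  0.0044 -0.0034] dp [ 28.8  -3.7 -21.5 -13.7  10.6] -> y 1.0 v -2.8 p+b -0.6 [np.float64(6.3), np.float64(6.2), np.float64(4.3), np.float64(2.3), np.float64(1.3)]
6 rows: wy [-0.0075 -0.0008  0.0042  0.0051  0.0019 -0.0032] dp [ 23.5   2.5 -13.2 -16.   -6.1  10.1] -> y 0.5 v -1.4 p+b -0.4 [np.float64(6.6), np.float64(7.1), np.float64(5.5), np.float64(3.0), np.float64(1.4), np.float64(0.7)]
```

>>> {"op": "apply_moves", "data": {"series": [{"x": 0, "y": 0, "z": 0.003, "wx": 0, "wy": -0.008, "wz": 0, "fingers": -1}, {"x": 0, "y": 0, "z": 0.005, "wx": 0, "wy": 0.0033, "wz": 0, "fingers": -1}, {"x": 0, "y": 0, "z": 0.005, "wx": 0, "wy": 0.006, "wz": 0, "fingers": -1}, {"x": 0, "y": 0, "z": 0.003, "wx": 0, "wy": -0.0013, "wz": 0, "fingers": -1}]}}

```text
clock: 30.22
tool_pos: [0.4612, -0.2784, 0.2115]
eef_rot: [0.747, -0.665, 0.0, -0.0]
contact_force: [-0.2, 0.5, -10.0]
opening: 0.146
```

```bash
python3 -c "
from cyc import *
cyc([-.008,.0033,.006,-.0013])"
```

```text
row dt 0.125 tilt err 0.1
t 30.23 y 4.7 z 77.1 p 0.0 roll -1.3 yaw 0.115 o [ 0.4615 -0.2767  0.116 ]
t 30.27 y 5.0 z 76.8 p 0.3 roll -1.0 yaw 0.115 o [ 0.4613 -0.277   0.1158]
shift tool xyz [-0.0021 -0.0007 -0.0175] wx -0.0003 wz 0.0006
est y 5.4 v 2.3 b 0.1  resid [-0.  -0.  -0.   0.2 -0.  -0. ]
4 rows: wy [-0.0053  0.003   0.0043 -0.0018] dp [ 16.7  -9.4 -13.6   5.6] -> y 1.2 v -3.4 p+b -0.6 [np.float64(5.1), np.float64(4.0), np.float64(2.6), np.float64(1.6)]
5 rows: wy [-0.0044  0.001   0.0038  0.0021 -0.0023] dp [ 13.9  -3.  -11.9  -6.7   7.2] -> y 0.5 v -1.5 p+b -0.3 [np.float64(5.3), np.float64(4.3), np.float64(2.6), np.float64(1.4), np.float64(0.7)]
6 rows: wy [-0.0035 -0.0002  0.0022  0.0026  0.0008 -0.0019] dp [10.9  0.5 -7.  -8.1 -2.6  6. ] -> y 0.3 v -0.7 p+b -0.2 [np.float64(5.5), np.float64(4.8), np.float64(3.3), np.float64(1.7), np.float64(0.7), np.float64(0.3)]
```

>>> {"op": "apply_moves", "data": {"series": [{"x": 0, "y": 0, "z": 0.006, "wx": 0, "wy": -0.0043, "wz": 0, "fingers": -1}, {"x": 0, "y": 0, "z": 0.009, "wx": 0, "wy": 0.001, "wz": 0, "fingers": -1}, {"x": 0, "y": 0, "z": 0.009, "wx": 0, "wy": 0.0037, "wz": 0, "fingers": -1}, {"x": 0, "y": 0, "z": 0.009, "wx": 0, "wy": 0.002, "wz": 0, "fingers": -1}, {"x": 0, "y": 0, "z": 0.006, "wx": 0, "wy": -0.0022, "wz": 0, "fingers": -1}]}}

```text
clock: 30.95
tool_pos: [0.4616, -0.2789, 0.1784]
eef_rot: [0.746, -0.665, 0.001, -0.0]
contact_force: [-0.5, -0.2, -10.0]
opening: 0.148
```

```bash
python3 -c "
from cyc import *
cyc([-.0043,.001,.0037,.002,-.0022])
go([.4614,-.277,.1515],.113)"
```

```text
row dt 0.125 tilt err -0.5
t 30.95 y 5.6 z 77.1 p -1.1 roll -1.9 yaw 0.115 o [ 0.4619 -0.2774  0.0829]
t 31.00 y 7.1 z 77.6 p -0.6 roll -1.3 yaw 0.114 o [ 0.4616 -0.2776  0.0823]
shift tool xyz [-0.0028 -0.0005 -0.059 ] wx -0.0004 wz 0.0003
est y 8.1 v 20.9 b -0.5  resid [-0.  -0.   0.1  0.6 -0.5]
4 rows: wy [-0.0128  0.0059  0.0097 -0.0028] dp [ 40.3 -18.5 -30.4   8.8] -> y 2.6 v -7.4 p+b -1.3 [np.float64(9.2), np.float64(7.9), np.float64(5.4), np.float64(3.5)]
5 rows: wy [-0.011   0.0017  0.0085  0.0052 -0.0046] dp [ 34.5  -5.2 -26.6 -16.3  14.5] -> y 1.2 v -3.5 p+b -0.8 [np.float64(9.6), np.float64(8.6), np.float64(5.6), np.float64(3.0), np.float64(1.6)]
6 rows: wy [-0.0088 -0.0008  0.0051  0.0061  0.0022 -0.0041] dp [ 27.8   2.6 -16.  -19.2  -6.9  12.9] -> y 0.6 v -1.7 p+b -0.4 [np.float64(9.9), np.float64(9.7), np.float64(7.1), np.float64(3.8), np.float64(1.7), np.float64(0.8)]
t 31.05 pos [ 0.4614 -0.2795  0.1783] F [-0.1  0.  -9.1] open 0.147
xyz [-0.0031 -0.0003  0.0335] w [-0.0005 -0.0003  0.0002]
```

>>> {"op": "apply_moves", "data": {"series": [{"x": 0, "y": 0, "z": 0, "wx": 0, "wy": -0.0125, "wz": 0, "fingers": -1}, {"x": 0, "y": 0, "z": 0.002, "wx": 0, "wy": 0.0058, "wz": 0, "fingers": -1}, {"x": 0, "y": 0, "z": 0.004, "wx": 0, "wy": 0.0092, "wz": 0, "fingers": -1}, {"x": 0, "y": 0, "z": 0.007, "wx": 0, "wy": -0.0025, "wz": 0, "fingers": -1}, {"x": 0, "y": 0, "z": 0.006, "wx": 0, "wy": 0, "wz": 0, "fingers": -1}, {"x": 0, "y": 0, "z": 0.003, "wx": 0, "wy": 0, "wz": 0, "fingers": -1}, {"x": 0, "y": 0, "z": 0, "wx": 0, "wy": 0, "wz": 0, "fingers": -1}]}}

```text
clock: 31.92
tool_pos: [0.4634, -0.279, 0.161]
eef_rot: [0.747, -0.665, 0.004, 0.0]
contact_force: [0.0, -1.1, -6.8]
opening: 0.15
```

```bash
python3 -c "
from h import *
for i in range(4):
  r,Q=look();print({k:np.round(v,4).tolist() for k,v in r.items()});A,o=frame(get_state());print('canister world',(o+A@[0,r['y'],r['z']]).round(4))
go([.4614,-.277,.1535],.113)"
```

```text
{'t': 31.925, 'y': 0.005, 'z': 0.0854, 'n': 172, 'p': -0.006, 'p1': -0.006, 't1': 31.975, 'roll': -0.0051, 'yaw': 0.1155, 'o': [0.4641, -0.2779, 0.0655]}
canister world [ 0.4631 -0.2725  0.1509]
{'t': 31.975, 'y': 0.0047, 'z': 0.0847, 'n': 170, 'p': -0.006, 'p1': -0.0061, 't1': 32.025, 'roll': -0.0054, 'yaw': 0.1154, 'o': [0.4642, -0.2779, 0.0656]}
canister world [ 0.4632 -0.2728  0.1503]
{'t': 32.025, 'y': 0.0055, 'z': 0.0851, 'n': 164, 'p': -0.0061, 'p1': -0.0062, 't1': 32.075, 'roll': -0.0055, 'yaw': 0.1154, 'o': [0.4643, -0.278, 0.0656]}
canister world [ 0.4631 -0.2721  0.1507]
{'t': 32.075, 'y': 0.0047, 'z': 0.0848, 'n': 169, 'p': -0.0062, 'p1': -0.0062, 't1': 32.125, 'roll': -0.0055, 'yaw': 0.1154, 'o': [0.4642, -0.278, 0.0657]}
canister world [ 0.4632 -0.2728  0.1504]
t 32.125 pos [ 0.4635 -0.2791  0.1612] F [ 1.2  0.6 -6.5] open 0.151
xyz [-0.003   0.0024  0.0096] w [-0.0018 -0.002   0.0008]
```

>>> {"op": "apply_moves", "data": {"series": [{"x": -0.002, "y": 0.002, "z": 0.001, "wx": -0.0017, "wy": -0.002, "wz": 0.0005, "fingers": -1}, {"x": 0, "y": 0, "z": 0.002, "wx": 0, "wy": 0, "wz": 0, "fingers": -1}, {"x": 0, "y": 0, "z": 0.002, "wx": 0, "wy": 0, "wz": 0, "fingers": -1}, {"x": 0, "y": 0, "z": 0.001, "wx": 0, "wy": 0, "wz": 0, "fingers": -1}, {"x": 0, "y": 0, "z": 0, "wx": 0, "wy": 0, "wz": 0, "fingers": -1}]}}

```text
clock: 32.75
tool_pos: [0.4617, -0.2779, 0.1562]
eef_rot: [0.746, -0.666, 0.0, -0.0]
contact_force: [0.5, -0.3, -6.0]
opening: 0.154
```

```bash
python3 -c "
from h import *
go([.4614,-.277,.1535],.113)
for i in range(2):
  r,Q=look();print({k:np.round(v,4).tolist() for k,v in r.items()})
print(get_state()['contact_force'])"
```

```text
t 32.75 pos [ 0.4617 -0.2779  0.1562] F [ 0.5 -0.3 -6. ] open 0.154
xyz [-0.0012  0.0003  0.0034] w [-0.0001  0.0001  0.0001]
{'t': 32.75, 'y': 0.0023, 'z': 0.0873, 'n': 128, 'p': 0.0002, 'p1': 0.0002, 't1': 32.8, 'roll': -0.0002, 'yaw': 0.1134, 'o': [0.4619, -0.2762, 0.0607]}
{'t': 32.8, 'y': 0.0026, 'z': 0.0875, 'n': 133, 'p': 0.0002, 'p1': 0.0002, 't1': 32.85, 'roll': -0.0002, 'yaw': 0.1134, 'o': [0.4619, -0.2762, 0.0607]}
[ 0.26531851 -0.30579041 -5.2463976 ]
```

>>> {"op": "apply_moves", "data": {"series": [{"x": 0, "y": 0, "z": 0.001, "wx": 0, "wy": 0, "wz": 0, "fingers": -1}, {"x": 0, "y": 0, "z": 0.0015, "wx": 0, "wy": 0, "wz": 0, "fingers": -1}, {"x": 0, "y": 0, "z": 0, "wx": 0, "wy": 0, "wz": 0, "fingers": -1}]}}

```text
clock: 33.22
tool_pos: [0.462, -0.2781, 0.1549]
eef_rot: [0.746, -0.666, 0.0, -0.0]
contact_force: [-0.9, 0.2, -6.2]
opening: 0.156
```

```bash
python3 -c "
from h import *
for i in range(3):
  snapshot('scene');s=get_state();print(s['tool_pos'].round(4),s['contact_force'].round(1))"
```

```text
[ 0.462  -0.2781  0.1549] [-0.6 -0.4 -3.7]
[ 0.4619 -0.2781  0.1548] [-0.2  0.3 -3.3]
[ 0.4619 -0.2782  0.1548] [-1.5 -0.2 -4.1]
```

Touching down: the load is dropping. I'll go a little further, then look before letting go.

>>> {"op": "apply_moves", "data": {"series": [{"x": 0, "y": 0, "z": 0.001, "wx": 0, "wy": 0, "wz": 0, "fingers": -1}, {"x": 0, "y": 0, "z": 0.001, "wx": 0, "wy": 0, "wz": 0, "fingers": -1}, {"x": 0, "y": 0, "z": 0, "wx": 0, "wy": 0, "wz": 0, "fingers": -1}]}}

```text
clock: 33.75
tool_pos: [0.4619, -0.2782, 0.1548]
eef_rot: [0.746, -0.666, 0.001, -0.0]
contact_force: [-0.2, -0.7, -3.7]
opening: 0.149
```

```bash
python3 -c "
from h import *
for i in range(3):
  p,d=snapshot('scene');s=get_state();print(s['tool_pos'].round(4),s['contact_force'].round(1))
cv2.imwrite('pics/s7.png',cv2.resize(p[210:330,140:280,::-1],None,fx=5,fy=5,interpolation=cv2.INTER_CUBIC))"
```

```text
[ 0.4619 -0.2782  0.1548] [-0.4  0.  -0.3]
[ 0.4619 -0.2782  0.1548] [-2.2  0.3  0.9]
[ 0.4619 -0.2782  0.1548] [-2.2  1.3  0.4]
```

View pics/s7.png

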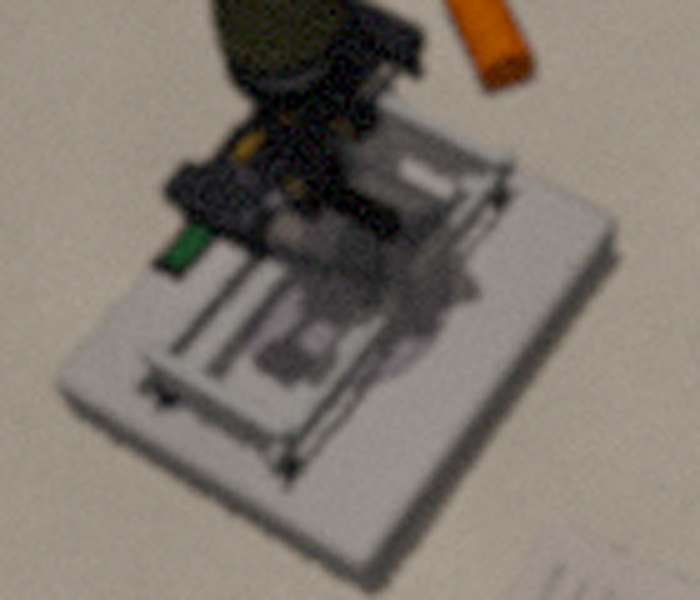

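The carrier stands on the housing with its feet at crop (160,390), (290,465) and (500,190). The canister, at (320,245), sits high in the saddle, and the wrist load is about 0. I'll let go and rise straight up.

>>> {"op": "apply_moves", "data": {"series": [{"x": 0, "y": 0, "z": 0, "wx": 0, "wy": 0, "wz": 0, "fingers": 0}, {"x": 0, "y": 0, "z": 0, "wx": 0, "wy": 0, "wz": 0, "fingers": 0}, {"x": 0, "y": 0, "z": 0, "wx": 0, "wy": 0, "wz": 0, "fingers": 0}, {"x": 0, "y": 0, "z": 0, "wx": 0, "wy": 0, "wz": 0, "fingers": 0}, {"x": 0, "y": 0, "z": 0, "wx": 0, "wy": 0, "wz": 0, "fingers": 0}, {"x": 0, "y": 0, "z": -0.01, "wx": 0, "wy": 0, "wz": 0, "fingers": 0}, {"x": 0, "y": 0, "z": -0.02, "wx": 0, "wy": 0, "wz": 0, "fingers": 0}, {"x": 0, "y": 0, "z": -0.03, "wx": 0, "wy": 0, "wz": 0, "fingers": 0}]}}

```text
clock: 34.9
tool_pos: [0.4631, -0.2784, 0.2041]
eef_rot: [0.746, -0.666, 0.001, -0.001]
contact_force: [0.4, -0.4, -0.2]
opening: 0.504
```

>>> {"op": "apply_moves", "data": {"series": [{"x": 0, "y": 0, "z": -0.05, "wx": 0, "wy": 0, "wz": 0, "fingers": 0}, {"x": 0, "y": 0, "z": -0.05, "wx": 0, "wy": 0, "wz": 0, "fingers": 0}, {"x": 0, "y": 0, "z": -0.03, "wx": 0, "wy": 0, "wz": 0, "fingers": 0}, {"x": 0, "y": 0, "z": 0, "wx": 0, "wy": 0, "wz": 0, "fingers": 0}]}}

```text
clock: 35.4
tool_pos: [0.4635, -0.2785, 0.315]
eef_rot: [0.746, -0.666, 0.004, -0.001]
contact_force: [-0.5, 0.3, -0.3]
opening: 0.499
```

```bash
python3 -c "
from h import *
s=get_state();print(s['clock'],s['tool_pos'],s['opening'],s['contact_force'].round(1))
p,d=snapshot('scene')
X=cloud('scene',d);A=R.from_euler('z',.113).as_matrix();Q=(X-[.4617,-.2756,.06])@A;Q=Q[d>0]
S=Q[(abs(Q[:,0])<.045)&(abs(abs(Q[:,1])-.125)<.02)&(Q[:,2]>.055)&(Q[:,2]<.075)]
for sg in(-1,1): K=S[S[:,1]*sg>0];print('stop',sg,len(K),K.mean(0).round(4),np.polyfit(K[:,0],K[:,1],1).round(3))
P=Q[(abs(Q[:,0])<.045)&(abs(Q[:,1])<.05)&(Q[:,2]>.093)&(Q[:,2]<.125)]
f=least_squares(lambda c:np.hypot(P[:,1]-c[0],P[:,2]-c[1])-.025,[0,.09],loss='soft_l1',f_scale=.003);print('canister in balance frame y,z(world)',f.x[0].round(4),(f.x[1]+.06).round(4),'x range',P[:,0].min().round(3),P[:,0].max().round(3),len(P))
cv2.imwrite('pics/s8.png',cv2.resize(p[190:330,130:290,::-1],None,fx=5,fy=4.2,interpolation=cv2.INTER_CUBIC))"
```

```text
35.4 [ 0.46351508 -0.27847687  0.3150185 ] 0.49921778324573246 [-0.5  0.3 -0.3]
stop -1 98 [ 0.0011 -0.1266  0.0636] [ 0.002 -0.127]
stop 1 80 [-0.001   0.1228  0.063 ] [0.009 0.123]
canister in balance frame y,z(world) 0.0037 0.1528 x range -0.045 0.045 225
```

View pics/s8.png

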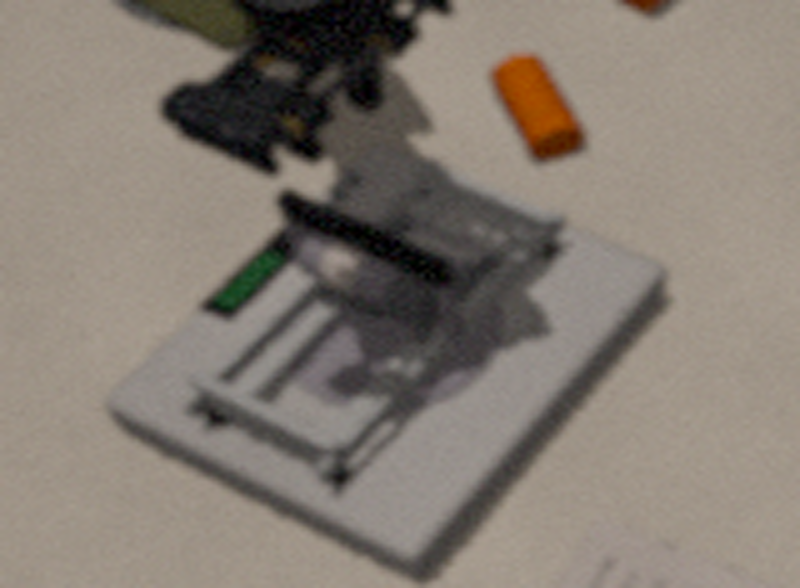

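The gripper is clear. The canister is seated at crop (370,270), with its axis at z = 0.1528. The carrier is upright and about 2 mm off centre. Handing in.

```bash
python3 -c "
from plant import *
print(finish_job())"
```

```text
the job is handed in; nothing more can be done
None
```

I carried the canister carrier over the balance, balanced the canister, seated it in the saddle, set the carrier down and let go. I handed the job in at about 35.5 s; no verdict is reported.

- **Grip:** The first close missed the bar. The reported tool position reads about 34 mm lower than the real fingertips, so I corrected for that by depth and gripped again.
- **Balancing:** Two early attempts failed to hold. The canister ran to the +y stop at about 0.1 m/s, and after the relaunch it went out to about −35 mm. The cause was grip flex, which I measured and included in the tilt control.
- **Five-second hold:** At every look from about 23.0 s to 30.3 s the canister stayed within 17 mm of the middle, with the carrier at 116–131 mm. I could only look about every 0.6 s. The motion model put the one large swing between looks, near 24.6 s, at about 22 mm, against the 25 mm limit.

Last checks, after release:

| Check | Measured | Wanted |
|---|---|---|
| Canister axis height | 152.8 mm | 153 mm |
| Canister off the seat along y | 3.7 mm (camera calibration is good to about 2 mm) | within 15 mm |
| Carrier off the balance centre along y | about 2 mm | within 20 mm |
| Carrier stance | level; direction within about 0.01 rad | tilt under 0.06 rad; direction within 0.15 rad |
| Force on the tool | about 0 N, gripper well clear | touching nothing |

No final check failed. I did not re-measure the pot, jar and spatula at the end; nothing went near them.

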